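Charge the tumbling canister and index it to the drive

ROBOT

A 7-joint arm with a two-finger parallel gripper is mounted at the origin on the work surface. World frame = base frame: x ahead of the robot, y to its left, z up, the work surface at z = 0. Lengths are in m, angles in rad, forces in N, time in s.
With the tool pointing down it reaches from about 0.35 to 0.9 m from the base axis. Payload 19.9 kg.
Tool frame: the origin (TCP) lies at the very end of the fingers, on their centre line; the grasp point (between the pads) lies 19 mm behind it; z points along the fingers, y is the line along which they close (so a half turn about z gives the same grasp; the last joint's range is limited). The gripper opens to 85 mm and grips with 20 to 120 N. Pads are 22 mm wide; open, the fingers measure 114 mm over their backs; the gripper's body (76 mm by 85 mm) begins 54 mm behind the grasp point. The pads swing forward as they close: fully open they stand 13 mm farther back than shut.
Start: joints at [-1.161, 0.417, -0.01, 1.614, 0.005, 1.111, -0.053], TCP at [0.273, 0.562, 0.231] pointing down, gripper open.
Joint ranges: [-2.81, 2.81], [-0.39, 2.02], [-1.27, 1.25], [0.06, 2.57], [-1.19, 4.33], [0.19, 2], [-2.82, 2.82]. Speed limits (rad/s): [1.89, 1.89, 2.39, 2.39, 3.01, 3.01, 3.01].

INTERFACE

Orientations are given as [roll, pitch, yaw] about the fixed x, y, z axes, in that order (R = Rz(yaw) Ry(pitch) Rx(roll)).
In Python, from cell import readout, camera, manip gives the robot as it stands.
- The arm moves only by the tool play_rows, never from a script. Its argument "plan" is a list of rows, each a list of 7 numbers: the opening, from -1 (shut) to 1 (fully open), then the shift along the world's x, y, z in mm, then the turn, a rotation vector about the world's x, y, z in degrees. In form: [[jaw, dx, dy, dz, ax, ay, az], ...]. A call has 1 to 8 rows; each row shifts and turns the commanded pose from where the row before left it; what a row does not reach is not made up. A row lasts 1/10 s, in which the tool goes at most 50 mm and 8.59 degrees, less where a joint would pass 70% of its speed; a pose out of reach is approached as far as the arm can. A call is refused whole if a number of a shift passes 50 or a number of a turn 8.59, either way. A call with a gripper value outside its range is refused whole. The fingers move at their own pace and stop on an object; "squeeze" is the grip in N (left out, the last holds). Time passes only in rows, so rows that do not move let the fingers close. It gives the time, the measured TCP pose, the force, the opening and the grip force at its end, in the units of the state.
- readout.read_state(): the state, without advancing time (a new reading comes with each control period).
- camera(name): name is "scene" or "top" or "wrist"; returns a dict with "color" (384x512x3 uint8, red, green, blue), "camera_matrix" (3x3 intrinsics, pixels), "origin" and "rotation" of the camera in the world; the wrist camera has in their place "hand_eye" (4x4, takes a point from camera to tool coordinates, whose origin is the TCP and whose axes are the flange's). Camera axes: x right, y up, looking along -z (the intrinsics and any distortion apply to the point x, -y, -z); pixel columns grow to the right and rows downward; lengths in m; the calibration is good to about 2 mm. A picture is of the moment at which its call begins: read the wrist's pose just before it. There is no depth.
- manip.close_job(): hands the job in; it is judged then, once.
The state is a dict: "time_s": time; "qpos": joint angles; "qd": joint speeds; "tau": joint torques, N m; "tcp_pos": TCP position; "tcp_rot": TCP orientation; "force": force on the tool from outside, world axes, zero at the start; "ft_torque": the same for the moment, N m; "opening": finger opening in m; "finger_force": force on a finger pad.
Only numpy, scipy, OpenCV 4.12 (cv2) and the standard library are available. Lean on these libraries where they do the work, as an engineer would, in place of code of your own. Each camera call takes 0.05 s, during which the arm holds its last target. There are 200 camera calls.

TASK

Swing the canister's flat cover right aside on its pivot screw to clear the port, and put every hexagonal brass counterweight on the bench into the canister through it while the canister stays at the loading station. Then swing the cover fully shut again, and only then push the canister along its rail until it sits in the detent of the next station, in front of the drive unit. Leave everything else on the bench where it is and standing.

Things in the scene. Friction and masses are not known exactly. Their poses are not given: they have to be found in the camera images.
- rail: Fixed rail slide, base 100 x 440 mm, steel rails 24 mm high, an end block at each end; grey drive unit (100 x 130 mm, 135 mm high) 85 to 185 mm in +x of the centre line, behind the second station. Origin: middle of the base's underside. y: along the rail towards the second station; x: across it, away from the robot; z up. Position varies, yaw up to 0.18 rad.
- canister (a joint): Travel of the canister along the rail's +y (m): 0 = loading station, where it starts; 0.17 = next station, by the drive unit; stops at -0.006 and 0.222. 2 N friction; both stations have a spring detent with ridges 7 mm before and behind: about 8 N to pass a ridge, then it snaps in.
- port (a point): Centre of the round feed port (84 mm wide) in the middle of the canister's top plate, level with its top face, 104 mm above the bench. Axes as the rail's. The canister is a grey steel box 128 x 128 mm, underside 27 mm above the bench, with plain upright walls that can be pushed, 1.1 kg in all; hollow, 118 x 118 mm inside, floor 72 mm below the port, top plate 5 mm thick.
- cover (a joint): Swivel angle in rad of the flat cover over the port, turning in the level plane about one pivot screw: 0 = fully shut, against its stop; grows counter-clockwise seen from above, to 1.8 at most. From about 1.35 the port is wholly uncovered. Starts shut or up to 0.25 ajar; friction of about 0.07 N m keeps it where it is left.
- pivot (a point): Axis of the cover's pivot screw, on the cover's top face, 110 mm above the bench; 52 mm in +x and 52 mm in -y (rail axes) from the port's centre. Screw head 4 mm high. The cover is a steel plate 5 mm thick: a disc of 100 mm diameter, its centre 74 mm from the pivot, on an arm 26 mm wide.
- knob (a point): Middle (122 mm above the bench) of the cover's black upright knob: a cylinder 16 mm in diameter, from 110 to 134 mm above the bench, 112 mm from the pivot. Cover shut: it lies 135 degrees counter-clockwise from the rail's +x, seen from the pivot (towards -x, +y); opening carries it round to the -x, -y side.
- weight1: Hexagonal brass counterweight, 32 mm across flats, 37 mm across corners, 16 mm thick, about 120 g, a small dark hole in both faces. Origin at its centre; z: the hexagon's axis; x: at right angles to a pair of flats (as are the directions 60 and 120 degrees from it). Lies flat on the bench, between robot and rail or at the rail's sides; absent (None) in some starts.
- weight2: Hexagonal brass counterweight, 32 mm across flats, 37 mm across corners, 16 mm thick, about 120 g, a small dark hole in both faces. Origin at its centre; z: the hexagon's axis; x: at right angles to a pair of flats (as are the directions 60 and 120 degrees from it). Lies flat on the bench, between robot and rail or at the rail's sides; absent (None) in some starts.
- weight3: Hexagonal brass counterweight, 32 mm across flats, 37 mm across corners, 16 mm thick, about 120 g, a small dark hole in both faces. Origin at its centre; z: the hexagon's axis; x: at right angles to a pair of flats (as are the directions 60 and 120 degrees from it). Lies flat on the bench, between robot and rail or at the rail's sides; absent (None) in some starts.
- weight4: Hexagonal brass counterweight, 32 mm across flats, 37 mm across corners, 16 mm thick, about 120 g, a small dark hole in both faces. Origin at its centre; z: the hexagon's axis; x: at right angles to a pair of flats (as are the directions 60 and 120 degrees from it). Lies flat on the bench, between robot and rail or at the rail's sides; absent (None) in some starts.
- weight5: Hexagonal brass counterweight, 32 mm across flats, 37 mm across corners, 16 mm thick, about 120 g, a small dark hole in both faces. Origin at its centre; z: the hexagon's axis; x: at right angles to a pair of flats (as are the directions 60 and 120 degrees from it). Lies flat on the bench, between robot and rail or at the rail's sides; absent (None) in some starts.
- weight6: Hexagonal brass counterweight, 32 mm across flats, 37 mm across corners, 16 mm thick, about 120 g, a small dark hole in both faces. Origin at its centre; z: the hexagon's axis; x: at right angles to a pair of flats (as are the directions 60 and 120 degrees from it). Lies flat on the bench, between robot and rail or at the rail's sides; absent (None) in some starts.
- round_slug: Round brass slug, 34 mm diameter, 16 mm thick, lying among the weights; not a counterweight, stays. Origin: centre of its underside.
- square_slug: Square brass block, 32 x 32 x 16 mm, lying among the weights; not a counterweight, stays. Origin: centre of its underside.
- jar: Closed jar, 68 mm diameter, 100 mm high, standing to the left; stays. Origin: centre of its underside, z up.
- tape_roll: Cardboard roll, 60 mm diameter, 22 mm high, lying flat to the left; stays. Origin: centre of its underside.
- cup: White ceramic cup, 76 mm diameter, 90 mm high, standing to the right; stays. Origin: centre of its underside, z up.
- screwdriver: Screwdriver lying to the right, handle towards the robot; stays. Origin: underside, near the middle of its length.
- spool: Wooden spool, 70 mm diameter, 48 mm high, standing to the left; stays. Origin: centre of its underside, z up.

How it is judged:
On the way, in this order (a step that is already met when the one before it is completed fails the run):
1. the cover is swung aside so that the port is clear, the canister still at the loading station (value of joint cover above 1.35 rad and value of joint canister below 0.03 m), for 0.2 s.
2. all the hexagonal weights are inside the canister, at the loading station (z of weight1 in the frame of port between -0.08 and -0.008 m and x of weight1 in the frame of port between -0.059 and 0.059 m and y of weight1 in the frame of port between -0.059 and 0.059 m and z of weight2 in the frame of port between -0.08 and -0.008 m and x of weight2 in the frame of port between -0.059 and 0.059 m and y of weight2 in the frame of port between -0.059 and 0.059 m and z of weight3 in the frame of port between -0.08 and -0.008 m and x of weight3 in the frame of port between -0.059 and 0.059 m and y of weight3 in the frame of port between -0.059 and 0.059 m and z of weight4 in the frame of port between -0.08 and -0.008 m and x of weight4 in the frame of port between -0.059 and 0.059 m and y of weight4 in the frame of port between -0.059 and 0.059 m and z of weight5 in the frame of port between -0.08 and -0.008 m and x of weight5 in the frame of port between -0.059 and 0.059 m and y of weight5 in the frame of port between -0.059 and 0.059 m and z of weight6 in the frame of port between -0.08 and -0.008 m and x of weight6 in the frame of port between -0.059 and 0.059 m and y of weight6 in the frame of port between -0.059 and 0.059 m and value of joint canister below 0.03 m and value of joint cover above 0.5 rad), for 0.2 s.
3. the cover is fully shut, the canister still at the loading station (z of weight1 in the frame of port between -0.08 and -0.008 m and x of weight1 in the frame of port between -0.059 and 0.059 m and y of weight1 in the frame of port between -0.059 and 0.059 m and z of weight2 in the frame of port between -0.08 and -0.008 m and x of weight2 in the frame of port between -0.059 and 0.059 m and y of weight2 in the frame of port between -0.059 and 0.059 m and z of weight3 in the frame of port between -0.08 and -0.008 m and x of weight3 in the frame of port between -0.059 and 0.059 m and y of weight3 in the frame of port between -0.059 and 0.059 m and z of weight4 in the frame of port between -0.08 and -0.008 m and x of weight4 in the frame of port between -0.059 and 0.059 m and y of weight4 in the frame of port between -0.059 and 0.059 m and z of weight5 in the frame of port between -0.08 and -0.008 m and x of weight5 in the frame of port between -0.059 and 0.059 m and y of weight5 in the frame of port between -0.059 and 0.059 m and z of weight6 in the frame of port between -0.08 and -0.008 m and x of weight6 in the frame of port between -0.059 and 0.059 m and y of weight6 in the frame of port between -0.059 and 0.059 m and value of joint cover below 0.08 rad and value of joint canister below 0.03 m), for 0.2 s.
4. the canister sits in the next station's detent, shut (z of weight1 in the frame of port between -0.08 and -0.008 m and x of weight1 in the frame of port between -0.059 and 0.059 m and y of weight1 in the frame of port between -0.059 and 0.059 m and z of weight2 in the frame of port between -0.08 and -0.008 m and x of weight2 in the frame of port between -0.059 and 0.059 m and y of weight2 in the frame of port between -0.059 and 0.059 m and z of weight3 in the frame of port between -0.08 and -0.008 m and x of weight3 in the frame of port between -0.059 and 0.059 m and y of weight3 in the frame of port between -0.059 and 0.059 m and z of weight4 in the frame of port between -0.08 and -0.008 m and x of weight4 in the frame of port between -0.059 and 0.059 m and y of weight4 in the frame of port between -0.059 and 0.059 m and z of weight5 in the frame of port between -0.08 and -0.008 m and x of weight5 in the frame of port between -0.059 and 0.059 m and y of weight5 in the frame of port between -0.059 and 0.059 m and z of weight6 in the frame of port between -0.08 and -0.008 m and x of weight6 in the frame of port between -0.059 and 0.059 m and y of weight6 in the frame of port between -0.059 and 0.059 m and value of joint cover below 0.08 rad and value of joint canister between 0.164 and 0.176 m), for 0.2 s.
At the end, for the whole second after the job is handed in: Every hexagonal weight present is inside the canister, below its top plate; cover shut (within 0.08 rad); canister at rest within 6 mm of the next station (travel 0.17 m); the other loose things within 60 mm of where they began; jar, cup and spool upright (all of step 4 and velocity of joint canister between -0.02 and 0.02 m/s and distance of each of round_slug, square_slug, jar, tape_roll, cup, screwdriver, spool from where it was at the start of the episode below 0.06 m and angle between each of jar, cup, spool's own z axis and vertical below 0.3 rad); the robot touches nothing.
It fails at once if the canister is pushed off the loading station (by more than 50 mm) with its cover open (value of joint canister above 0.05 m and value of joint cover above 0.3 rad).
It fails at once if the jar, the cup or the spool is knocked over (angle between any of jar, cup, spool's own z axis and vertical above 0.7 rad).
Of weight1, weight2, weight3, weight4, weight5, weight6 only 4 to 6 are there at a start; the rules pass over those that are not, and their reading is None.
At some moment in a run one of weight1, weight2, weight3, weight4, weight5, weight6 may be knocked a few centimetres aside while the robot is not near it.
Once in a run the grip may slacken for a moment while it holds something.
It also fails if it takes over 210 s, if anything falls off the work surface, if the arm or the gripper's body presses on something with over 40 N, if the wrist force passes 120 N, or if a joint passes its speed limit or range.

## Working session

There is one attempt and no reset: what is moved stays moved. The work goes in short steps, Python scripts to look and compute and a tool call to move; the robot and the scene stay as the last step left them, time stands still between calls to the robot, and variables do not carry over. Pictures are saved under pics/ and viewed, at most 14 in all, crops included, and the job is handed in when it is done.

Besides the shell and the picture viewer there is one more tool, called after "Request:" as name([rows], argument=value, ...), one row to a line, values as JSON. play_rows: Moves the arm, as the interface text tells. Its arguments: {"type":"object","properties":{"plan":{"type":"array","items":{"type":"array","items":{"type":"number"}}},"squeeze":{"type":"number"}},"required":["plan"]}

```bash
mkdir -p pics; ls
cat > h.py <<'E'
import numpy as np, cv2
from cell import readout, camera, manip
from scipy.spatial.transform import Rotation as R
def rec(name):
    s=readout.read_state(); c=camera(name)
    K=np.array(c["camera_matrix"]); 
    if name=="wrist":
        T=np.eye(4); T[:3,:3]=R.from_euler('xyz',s["tcp_rot"]).as_matrix(); T[:3,3]=s["tcp_pos"]
        M=T@np.array(c["hand_eye"]); o=M[:3,3]; r=M[:3,:3]
    else: o=np.array(c["origin"]); r=np.array(c["rotation"])
    return dict(K=K,o=o,r=r,img=c["color"],keys=list(c.keys()))
def ray(v,u,w):
    K=v["K"]; d=np.array([(u-K[0,2])/K[0,0],-(w-K[1,2])/K[1,1],-1]); d=v["r"]@d; return d/np.linalg.norm(d)
def atz(v,u,w,z):
    d=ray(v,u,w); return v["o"]+d*(z-v["o"][2])/d[2]
def pix(v,p):
    q=v["r"].T@(np.array(p)-v["o"]); K=v["K"]; return np.array([K[0,2]+K[0,0]*q[0]/-q[2],K[1,2]-K[1,1]*q[1]/-q[2]])
def save(v,n): cv2.imwrite("pics/"+n,cv2.cvtColor(v["img"],cv2.COLOR_RGB2BGR))
def crop(v,n,x0,y0,x1,y1,f): cv2.imwrite("pics/"+n,cv2.resize(cv2.cvtColor(v["img"],cv2.COLOR_RGB2BGR)[y0:y1,x0:x1],None,fx=f,fy=f,interpolation=cv2.INTER_CUBIC))
E
python3 - <<'E'
from h import *
import pickle
s=readout.read_state(); print({k:np.round(v,3).tolist() for k,v in s.items()})
V={}
for n in("scene","top"):
    v=rec(n);V[n]=v; print(n,v["keys"],v["o"],v["r"].round(3).tolist(),v["K"].tolist())
pickle.dump(V,open("v0.pkl","wb"))
cv2.imwrite("pics/top.png",cv2.resize(cv2.cvtColor(V["top"]["img"],cv2.COLOR_RGB2BGR),(800,600),interpolation=cv2.INTER_CUBIC))
cv2.imwrite("pics/scene.png",cv2.resize(cv2.cvtColor(V["scene"]["img"],cv2.COLOR_RGB2BGR),(800,600),interpolation=cv2.INTER_CUBIC))
E
```

```text
pics
{'time_s': 0.0, 'qpos': [-1.16, 0.418, -0.01, 1.614, 0.005, 1.111, -0.053], 'qd': [0.001, 0.001, -0.0, 0.002, -0.0, -0.001, 0.001], 'tau': [0.0, -86.446, 0.679, -43.489, 0.019, 0.008, -0.0], 'tcp_pos': [0.273, 0.562, 0.231], 'tcp_rot': [-3.14, 0.0, 2.69], 'force': [-0.722, 0.729, 0.455], 'ft_torque': [0.043, 0.056, 0.001], 'finger_force': 0.0, 'opening': 0.085}
scene ['color', 'camera_matrix', 'origin', 'rotation'] [1.37215408 0.32259287 0.86502388] [0.844, 0.011, 1.943] [[348.12626804389805, 0.0, 254.63618950969425], [0.0, 348.12626804389805, 188.77769785106577], [0.0, 0.0, 1.0]]
top ['color', 'camera_matrix', 'origin', 'rotation'] [0.44986025 0.02648973 1.30203131] [0.113, -0.023, -1.575] [[376.6316186701785, 0.0, 252.21958928162846], [0.0, 376.6316186701785, 188.56554131333587], [0.0, 0.0, 1.0]]
```

View pics/top.png

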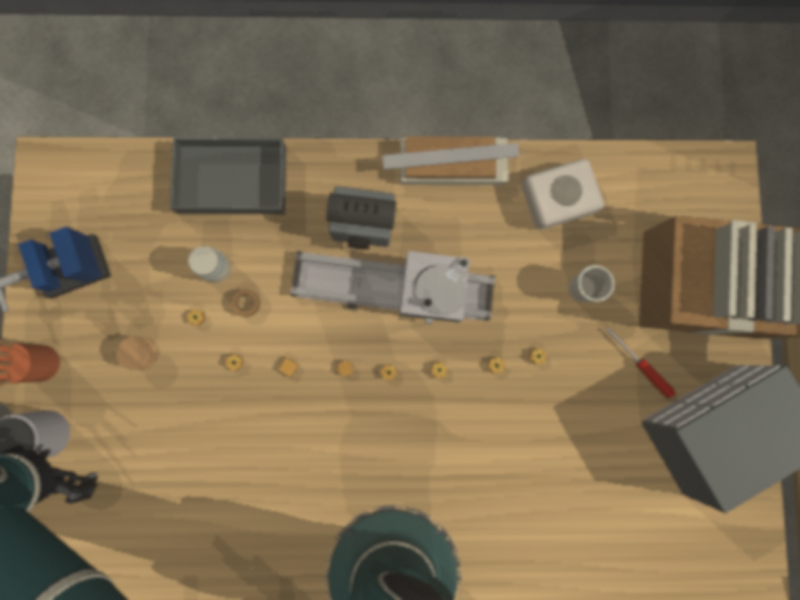

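View pics/scene.png

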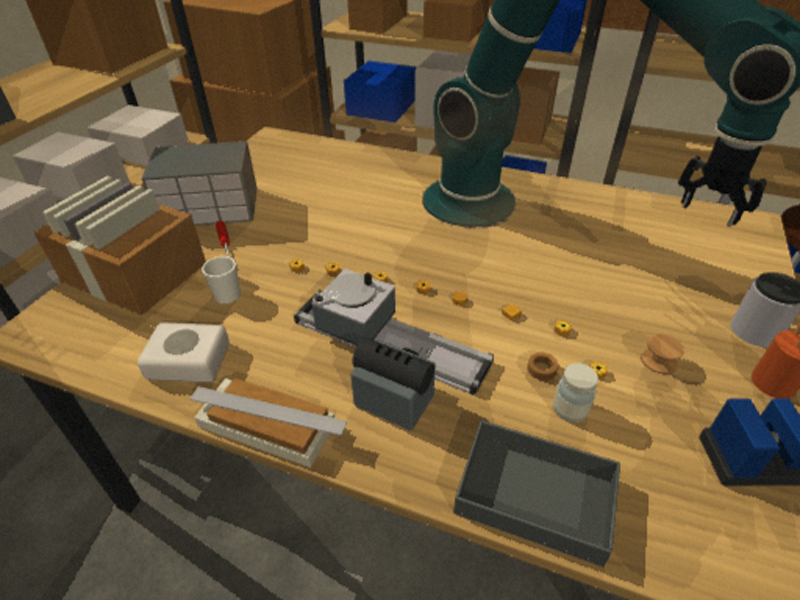

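```bash
sed -i 's/r=np.array(c\["rotation"\])/r=np.array(c["rotation"]); r=R.from_euler("xyz",r).as_matrix()/' h.py
python3 - <<'E'
from h import *
import pickle
V=pickle.load(open("v0.pkl","rb"))
for v in V.values(): 
    v["r"]=R.from_euler("xyz",v["r"]).as_matrix()
pickle.dump(V,open("v0.pkl","wb"))
t=V["top"];s=V["scene"]
hsv=cv2.cvtColor(t["img"],cv2.COLOR_RGB2HSV)
m=((hsv[...,0]>14)&(hsv[...,0]<30)&(hsv[...,1]>165)&(hsv[...,2]>110)).astype(np.uint8)
n,l,st,c=cv2.connectedComponentsWithStats(cv2.morphologyEx(m,cv2.MORPH_CLOSE,np.ones((3,3))))
for i in range(1,n):
    if st[i,4]>25: print(c[i].round(1),st[i,4],atz(t,*c[i],0.016).round(4))
crop(t,"topc.png",180,150,330,215,5)
crop(s,"scc.png",180,155,330,255,5)
v=rec("wrist"); print(v["K"].tolist(), v["o"], v["r"].round(3).tolist())
E
```

```text
[[302.22725886545305, 0.0, 260.2952145177818], [0.0, 302.22725886545305, 197.03938218730028], [0.0, 0.0, 1.0]] [0.20691057 0.59408163 0.37370271] [[0.436, -0.862, -0.259], [0.9, 0.418, 0.127], [-0.001, -0.288, 0.958]]
```

View pics/topc.png

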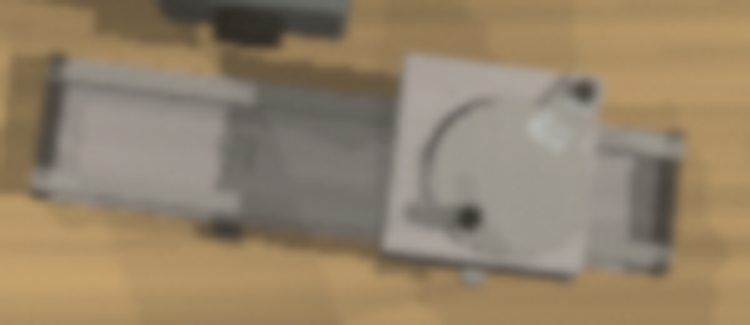

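View pics/scc.png

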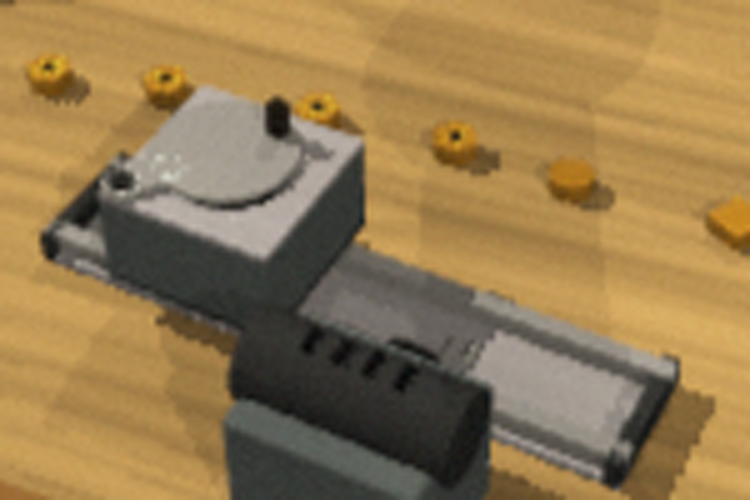

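Run:
```python
from h import *
import pickle
V=pickle.load(open("v0.pkl","rb"))
t=V["top"];s=V["scene"]
def T(x,y): return 180+(x+.5)/5-.5,150+(y+.5)/5-.5
def S(x,y): return 180+(x+.5)/5-.5,155+(y+.5)/5-.5
def tri(a,b):
    d1,d2=ray(t,*a),ray(s,*b); A=np.c_[d1,-d2]; k=np.linalg.lstsq(A,s["o"]-t["o"],rcond=None)[0]
    p,q=t["o"]+k[0]*d1,s["o"]+k[1]*d2; return (p+q)/2,np.linalg.norm(p-q)
print("knobtop",tri(T(468,215),S(278,100)))
print("pivot",tri(T(581,91),S(122,177)))
pc=[atz(t,*T(*p),0.104) for p in[(405,55),(600,80),(581,275),(385,250)]]
print(np.round(pc,4),np.mean(pc,0))
for i,j in((0,1),(3,2),(0,3),(1,2)):
  d=pc[j]-pc[i];print(np.linalg.norm(d),np.arctan2(d[1],d[0]))
hsv=cv2.cvtColor(t["img"],cv2.COLOR_RGB2HSV)
for x,y in((195,317),(233,362),(288,367),(345,368),(388,372),(439,370),(496,365),(538,356)):
    u=int(x*.64);w=int(y*.64); P=hsv[w-10:w+11,u-10:u+11].astype(int)
    m=(P[...,1]>190).astype(np.uint8)
    m=cv2.morphologyEx(m,cv2.MORPH_CLOSE,np.ones((3,3)))
    n,l,st,c=cv2.connectedComponentsWithStats(m)
    i=1+np.argmax(st[1:,4]) if n>1 else 0; cc=c[i]+[u-10,w-10]
    print(x,y,P[10,10],P[2,2],st[i,4],cc.round(1),atz(t,*cc,0.008).round(4), )
for n,(x,y) in dict(jar=(208,264),tape=(242,302),cup=(595,284),spool=(136,352)).items(): print(n,atz(t,x*.64,y*.64,0.06).round(3))
```

```text
knobtop (array([ 0.56924974, -0.06743277,  0.13655237]), np.float64(0.0021028900908349837))
pivot (array([ 0.65150531, -0.14279996,  0.11335208]), np.float64(0.0023679859841384964))
[[ 0.6762 -0.0294  0.104 ]
 [ 0.6598 -0.1555  0.104 ]
 [ 0.5335 -0.141   0.104 ]
 [ 0.5498 -0.0157  0.104 ]] [ 0.60483145 -0.0853818   0.104     ]
0.1271724487631 -1.7000338938218262
0.12629283355071064 -1.7003137787081006
0.12709084771309537 3.034143256376823
0.12711007045293019 3.0272186397418954
195 317 [ 21 136 122] [ 18 110 172] 441 [124. 202.] [0.5506 0.4344 0.008 ]
233 362 [ 20 136 124] [ 18 110 186] 441 [149. 231.] [0.4518 0.3468 0.008 ]
288 367 [ 18 156 181] [ 18 110 178] 441 [184. 234.] [0.4412 0.2284 0.008 ]
345 368 [ 18 156 172] [ 18 110 172] 441 [220. 235.] [0.4372 0.1062 0.008 ]
388 372 [ 20 134 116] [ 18 110 165] 441 [248. 238.] [0.4267 0.0109 0.008 ]
439 370 [ 21 138 140] [ 18 108 172] 441 [280. 236.] [ 0.4329 -0.0984  0.008 ]
496 365 [ 21 132 124] [ 18 109 150] 441 [317. 233.] [ 0.4426 -0.2256  0.008 ]
538 356 [ 22 133 125] [ 18 108 160] 441 [344. 227.] [ 0.4626 -0.3193  0.008 ]
jar [0.656 0.392 0.06 ]
tape [0.575 0.318 0.06 ]
cup [ 0.613 -0.434  0.06 ]
spool [0.471 0.535 0.06 ]
```

Request:
play_rows([
  [-0.06, 21, -45, 0, 0, 0, -1.2],
  [-0.06, 21, -45, 0, 0, 0, -1.2],
  [-0.06, 21, -45, 0, 0, 0, -1.2],
  [-0.06, 21, -45, 0, 0, 0, -1.2],
  [-0.06, 21, -45, 0, 0, 0, -1.2],
  [-0.06, 21, -45, 0, 0, 0, -1.2],
  [-0.06, 21, -45, 0, 0, 0, -1.2],
  [-0.06, 21, -45, 0, 0, 0, -1.2],
])

```text
time_s: 0.95
tcp_pos: [0.4413, 0.2003, 0.2314]
tcp_rot: [3.141, 0.0, 2.522]
force: [1.0, 1.0, -0.2]
opening: 0.0401
finger_force: 0.0
```

Request:
play_rows([
  [-0.06, 21, -45, 0, 0, 0, -1.2],
  [-0.06, 21, -45, 0, 0, 0, -1.2],
  [-0.06, 21, -45, 0, 0, 0, -1.2],
  [-0.06, 21, -45, 0, 0, 0, -1.2],
  [-0.06, 21, -45, 0, 0, 0, -1.2],
  [-0.06, 23, -45, 0, 0, 0, -1.2],
  [-0.06, 0, 0, 0, 0, 0, 0],
  [-0.06, 0, 0, 0, 0, 0, 0],
])

```text
time_s: 1.75
tcp_pos: [0.5685, -0.0683, 0.2307]
tcp_rot: [-3.141, -0.0, 2.395]
force: [0.1, 0.6, -0.0]
opening: 0.04
finger_force: 0.0
```

Run:
```python
from h import *
import pickle
s=readout.read_state();print(s["tcp_pos"],np.degrees(s["tcp_rot"]),s["opening"],s["qpos"])
v=rec("wrist");pickle.dump(v,open("w1.pkl","wb"));cv2.imwrite("pics/w1.png",cv2.resize(cv2.cvtColor(v["img"],cv2.COLOR_RGB2BGR),(800,600),interpolation=cv2.INTER_CUBIC))
print(v["o"],"knob",pix(v,(.569,-.068,.134))*1.5625,"pivot",pix(v,(.6505,-.143,.114))*1.5625)
```

```text
[ 0.5685242  -0.06831692  0.23073769] [-1.79945258e+02 -2.24677797e-02  1.37194921e+02] 0.04003643408222522 [-0.26788843  0.34387681  0.41715558  1.75926776 -0.15556006  1.07193079
  1.02609169]
[ 0.51495453 -0.0185247   0.37375373] knob [407.82683432 310.12269676] pivot [408.19748602 466.75802361]
```

View pics/w1.png

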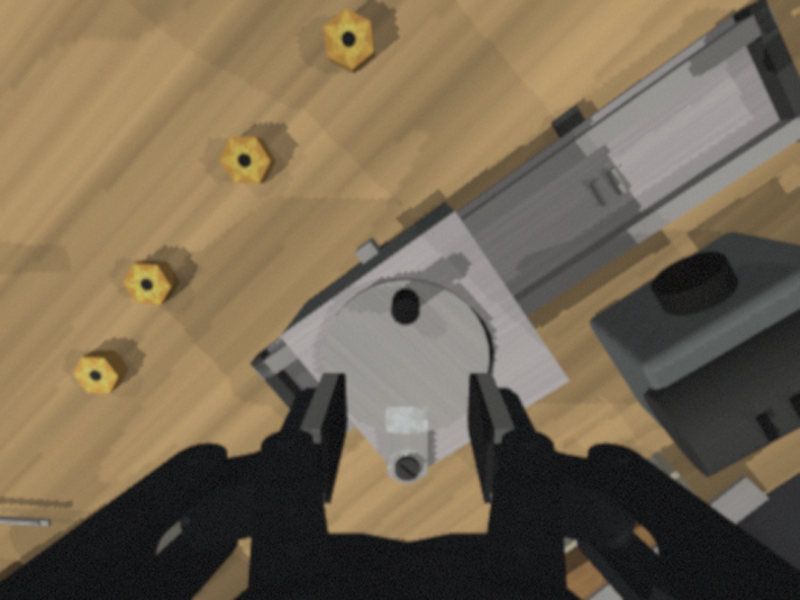

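Request:
play_rows([
  [-0.06, 0, 0, 0, 0, 0, -8.5],
  [-0.06, 0, 0, 0, 0, 0, -8.5],
  [-0.06, 0, 0, 0, 0, 0, -8.5],
  [-0.06, 0, 0, 0, 0, 0, -8.5],
  [-0.06, 0, 0, 0, 0, 0, -8.5],
  [-0.06, 0, 0, 0, 0, 0, -8.5],
  [-0.06, 0, 0, 0, 0, 0, -8.5],
  [-0.06, 0, 0, 0, 0, 0, -8.5],
])

```text
time_s: 2.6
tcp_pos: [0.5683, -0.0655, 0.2313]
tcp_rot: [-3.141, -0.001, 1.206]
force: [0.2, -0.6, -0.1]
opening: 0.0398
finger_force: 0.0
```

Request:
play_rows([
  [-0.06, 0, 0, 0, 0, 0, -8.5],
  [-0.06, 0, 0, 0, 0, 0, -8.5],
  [-0.06, 0, 0, 0, 0, 0, -8.5],
  [-0.06, 0, 0, 0, 0, 0, -8.5],
  [-0.06, 0, 0, 0, 0, 0, -8.5],
  [-0.06, 0, 0, 0, 0, 0, -8.5],
  [-0.06, 0, 0, 0, 0, 0, -8.5],
  [-0.06, 0, 0, 0, 0, 0, -8.5],
])

```text
time_s: 3.4
tcp_pos: [0.5683, -0.0656, 0.2312]
tcp_rot: [-3.14, 0.0, 0.019]
force: [-0.6, 0.5, 0.3]
opening: 0.0402
finger_force: 0.0
```

Request:
play_rows([
  [-0.06, 0, 0, 0, 0, 0, -8.5],
  [-0.06, 0, 0, 0, 0, 0, -8.5],
  [-0.06, 0, 0, 0, 0, 0, -8.5],
  [-0.06, 0, 0, 0, 0, 0, -8.5],
  [-0.06, 0, 0, 0, 0, 0, -8.5],
  [-0.06, 0, 0, 0, 0, 0, 0],
])

```text
time_s: 4.0
tcp_pos: [0.5684, -0.0656, 0.2309]
tcp_rot: [3.141, 0.001, -0.719]
force: [-0.7, 0.1, -0.1]
opening: 0.0403
finger_force: 0.0
```

Request:
play_rows([
  [-0.06, 0, -2, -40, 0, 0, 0],
  [-0.06, 0, 0, -40, 0, 0, 0],
  [-0.06, 0, 0, -25, 0, 0, 0],
  [-0.06, 0, 0, -9, 0, 0, 0],
  [-0.06, 0, 0, 0, 0, 0, 0],
])

```text
time_s: 4.5
tcp_pos: [0.5683, -0.0687, 0.1169]
tcp_rot: [3.141, 0.001, -0.716]
force: [0.7, 0.1, -0.4]
opening: 0.0405
finger_force: 0.0
```

Request:
play_rows([
  [-0.06, -9.1, -11.5, 0, 0, 0, 7.5],
  [-0.06, -7.6, -12.5, 0, 0, 0, 7.5],
  [-0.06, -5.9, -13.4, 0, 0, 0, 7.5],
])

```text
time_s: 4.8
tcp_pos: [0.5465, -0.1066, 0.1189]
tcp_rot: [-3.141, -0.002, -0.318]
force: [1.0, -0.1, -0.8]
opening: 0.0399
finger_force: 0.4
```

Smooth; continue the arc.

Request:
play_rows([
  [-0.06, -4.1, -14.1, 0, 0, 0, 7.5],
  [-0.06, -2.3, -14.4, 0, 0, 0, 7.5],
  [-0.06, -0.3, -14.7, 0, 0, 0, 7.5],
  [-0.06, 1.6, -14.5, 0, 0, 0, 7.5],
  [-0.06, 3.5, -14.3, 0, 0, 0, 7.5],
])

```text
time_s: 5.3
tcp_pos: [0.545, -0.1793, 0.1192]
tcp_rot: [3.141, -0.002, 0.336]
force: [0.8, 0.9, -1.2]
opening: 0.0404
finger_force: 0.4
```

Request:
play_rows([
  [-0.06, 5.3, -13.6, 0, 0, 0, 7.5],
  [-0.06, 7, -12.9, 0, 0, 0, 7.5],
  [-0.06, 8.7, -11.8, 0, 0, 0, 7.5],
  [-0.06, 10.9, -11.2, 0, 0, 0, 7.5],
  [-0.06, 0, 0, 0, 0, 0, 0],
  [-0.06, 0, 0, 0, 0, 0, 0],
])

```text
time_s: 5.9
tcp_pos: [0.5765, -0.2283, 0.1184]
tcp_rot: [3.14, -0.0, 0.849]
force: [0.5, 0.6, -0.7]
opening: 0.04
finger_force: 0.0
```

Request:
play_rows([
  [-0.06, -5, 5, 0, 0, 0, 0],
  [-0.06, 0, 0, 40, 0, 0, 0],
  [1, 0, 0, 50, 0, 0, 0],
  [1, -20, 20, 40, 0, 0, 0],
  [1, -40, 45, 20, 0, 0, 8],
  [1, -40, 45, 0, 0, 0, 8],
  [1, 0, 0, 0, 0, 0, 0],
  [1, 0, 0, 0, 0, 0, 0],
])

```text
time_s: 6.7
tcp_pos: [0.4859, -0.1288, 0.2635]
tcp_rot: [3.141, -0.002, 1.132]
force: [0.8, -0.4, 0.7]
opening: 0.0852
finger_force: 0.0
```

Run:
```python
from h import *
import pickle
s=readout.read_state();print(s["tcp_pos"],np.degrees(s["tcp_rot"]),s["qpos"])
v=rec("wrist");pickle.dump(v,open("w2.pkl","wb"));cv2.imwrite("pics/w2.png",cv2.resize(cv2.cvtColor(v["img"],cv2.COLOR_RGB2BGR),(800,600),interpolation=cv2.INTER_CUBIC))
```

```text
[ 0.48594512 -0.12876354  0.26353902] [ 1.79973647e+02 -1.13177284e-01  6.48494123e+01] [-0.33494295  0.18433062  0.60566412  1.8912621  -0.11942988  1.10032268
 -0.12195318]
```

View pics/w2.png

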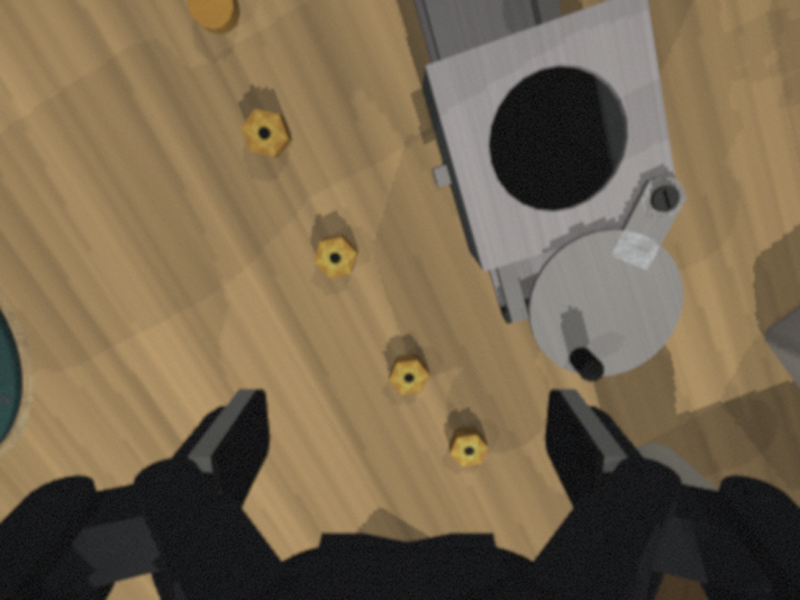

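```bash
cat >> h.py <<'E'
def hexfit(v,p,z=0.016,half=0.03):
    """rectify patch at plane z about p, segment brass, return centre + flat-normal angle mod 60 (deg)"""
    n=120; sc=n/(2*half)
    c=np.array([[-half,-half],[half,-half],[half,half],[-half,half]])
    src=np.float32([pix(v,(p[0]+a,p[1]+b,z)) for a,b in c]); dst=np.float32([[(a+half)*sc,(b+half)*sc] for a,b in c])
    im=cv2.warpPerspective(v["img"],cv2.getPerspectiveTransform(src,dst),(n,n),flags=cv2.INTER_LINEAR)
    h=cv2.cvtColor(im,cv2.COLOR_RGB2HSV); ok=((h[...,1]>150)&(h[...,2]>90)).astype(np.uint8)
    ok=cv2.morphologyEx(ok,cv2.MORPH_OPEN,np.ones((3,3)))
    k,l,st,ce=cv2.connectedComponentsWithStats(ok)
    if k<2: return None
    i=1+np.argmax(st[1:,4]); m=(l==i).astype(np.uint8)
    ct=max(cv2.findContours(m,cv2.RETR_EXTERNAL,cv2.CHAIN_APPROX_NONE)[0],key=cv2.contourArea)
    hull=cv2.convexHull(ct); M=cv2.moments(hull); cx,cy=M["m10"]/M["m00"],M["m01"]/M["m00"]
    q=hull[:,0,:]-[cx,cy]
    w=[]
    for a in range(0,60,1):
        s=[np.ptp(q@[np.cos(np.radians(a+o)),np.sin(np.radians(a+o))]) for o in(0,60,120)]; w.append(np.mean(s))
    a=int(np.argmin(w)); 
    return dict(c=np.array([p[0]-half+cx/sc,p[1]-half+cy/sc]),ang=a,flat=min(w)/sc*1e3,corner=max(w)/sc*1e3,area=M["m00"]/sc**2*1e6)
E
python3 - <<'E'
from h import *
import pickle
v=pickle.load(open("w2.pkl","rb"));u=pickle.load(open("w1.pkl","rb"))
f=.64
A=[(264,132),(335,257),(409,377),(468,450)]; B=[(348,39),(245,160),(147,284),(96,375)]
def sub(v,p): return (np.array(p)+.5)*f-.5
for a,b in zip(A,B):
    a,b=sub(v,a),sub(u,b); d1,d2=ray(v,*a),ray(u,*b)
    k=np.linalg.lstsq(np.c_[d1,-d2],u["o"]-v["o"],rcond=None)[0];P=v["o"]+k[0]*d1
    p=atz(v,*a,.016); r=hexfit(v,p); r2=hexfit(u,p)
    print(P.round(4),p.round(4)[:2],{k:np.round(x,4).tolist() for k,x in r.items()}, r2 and (r2["ang"],r2["c"].round(4)))
print("port",atz(v,*sub(v,(559,138)),.104), "rightedge",atz(v,*sub(v,(489,138)),.104),atz(v,*sub(v,(628,138)),.104))
print("knob",atz(v,*sub(v,(585,357)),.134),"piv",atz(v,*sub(v,(666,196)),.114))
E
```

```text
[0.4284 0.0077 0.0182] [0.4279 0.0081] {'c': [0.4287, 0.007], 'ang': 52, 'flat': 31.9006, 'corner': 34.9506, 'area': 856.25} (52, array([0.4284, 0.0079]))
[ 0.4312 -0.1028  0.0114] [ 0.4322 -0.1023] {'c': [0.4327, -0.1018], 'ang': 15, 'flat': 31.5759, 'corner': 34.4447, 'area': 833.625} (17, array([ 0.4326, -0.101 ]))
[ 0.441  -0.2296  0.0116] [ 0.4418 -0.2278] {'c': [0.4424, -0.2257], 'ang': 12, 'flat': 32.9704, 'corner': 34.4174, 'area': 879.375} (16, array([ 0.4488, -0.2222]))
[ 0.4602 -0.3212  0.0141] [ 0.4605 -0.32  ] {'c': [0.4633, -0.3162], 'ang': 44, 'flat': 31.2031, 'corner': 31.7742, 'area': 702.625} (47, array([ 0.4692, -0.3093]))
port [ 0.60754164 -0.08647221  0.104     ] rightedge [ 0.56925829 -0.06850458  0.104     ] [ 0.64528582 -0.1041868   0.104     ]
knob [ 0.56937052 -0.2121823   0.134     ] piv [ 0.65180835 -0.14434315  0.114     ]
```

Request:
play_rows([
  [0.18, -26, 13, -40, 0, 0, -6.3],
  [0.18, -27.5, 14, -40, 0, 0, -6.3],
  [0.18, 0, 0, -50, 0, 0, -6.3],
  [0.18, 0, 0, -50, 0, 0, 0],
  [0.18, 0, 0, -45, 0, 0, 0],
  [0.18, 0, 0, -25, 0, 0, 0],
  [0.18, 0, 0, -10, 0, 0, 0],
  [0.18, 0, 0, 0, 0, 0, 0],
], squeeze=60)

```text
time_s: 7.55
tcp_pos: [0.4329, -0.1042, 0.0026]
tcp_rot: [-3.14, 0.002, 0.799]
force: [-0.2, 0.5, 0.8]
opening: 0.0503
finger_force: 0.0
```

Request:
play_rows([
  [-0.4, 0, 0, 0, 0, 0, 0],
  [-0.4, 0, 0, 0, 0, 0, 0],
  [-0.4, 0, 0, 0, 0, 0, 0],
  [-0.4, 0, 0, 0, 0, 0, 0],
])

```text
time_s: 7.95
tcp_pos: [0.4343, -0.1037, 0.0048]
tcp_rot: [3.14, -0.002, 0.801]
force: [-3.4, -2.5, 11.6]
opening: 0.0305
finger_force: 60.5
```

Request:
play_rows([
  [-0.4, 0, 0, 40, 0, 0, 0],
  [-0.4, 10, 1, 50, 0, 0, 0],
  [-0.4, 30, 3, 45, 0, 0, 0],
  [-0.4, 45, 5, 10, 0, 0, 0],
  [-0.4, 45, 5, 0, 0, 0, 0],
  [-0.4, 30, 2, -10, 0, 0, 0],
  [-0.4, 13, 2, -20, 0, 0, 0],
  [-0.4, 0, 0, -15, 0, 0, 0],
])

```text
time_s: 8.75
tcp_pos: [0.6051, -0.0851, 0.0988]
tcp_rot: [3.141, -0.001, 0.803]
force: [0.0, 0.7, -1.4]
opening: 0.0307
finger_force: 60.2
```

Request:
play_rows([
  [0.0, 0, 0, 0, 0, 0, 0],
  [0.0, 0, 0, 0, 0, 0, 0],
  [0.0, 0, 0, 30, 0, 0, 0],
  [0.0, -20, 10, 40, 0, 0, 7.2],
  [0.18, -45, 24, 30, 0, 0, 7.2],
  [0.18, -45, 24, 0, 0, 0, 7.2],
  [0.18, -40, 20, 0, 0, 0, 7.2],
  [0.18, -28, 15, 0, 0, 0, 7.2],
])

```text
time_s: 9.55
tcp_pos: [0.431, 0.0038, 0.1953]
tcp_rot: [3.14, -0.002, 1.435]
force: [0.5, -0.2, 0.7]
opening: 0.0503
finger_force: 0.0
```

Request:
play_rows([
  [0.18, 0, 0, 0, 0, 0, 0],
])

```text
time_s: 9.65
tcp_pos: [0.4306, 0.0046, 0.1954]
tcp_rot: [3.141, -0.003, 1.436]
force: [0.6, -0.1, 0.1]
opening: 0.0504
finger_force: 0.0
```

```bash
cat > look.py <<'E'
from h import *
import sys
s=readout.read_state();print(np.round(s["tcp_pos"],4),"ydir",(np.degrees(s["tcp_rot"][2])-90).round(1),"j7",s["qpos"][6].round(2))
v=rec("wrist"); t=rec("top")
for a in sys.argv[1:]:
    p=np.array([float(x) for x in a.split(",")]); r=hexfit(v,p,half=.035)
    if r: r=hexfit(v,r["c"],half=.026) or r
    print(a,r and {k:np.round(x,4).tolist() for k,x in r.items()})
crop(v,"last_w.png",0,0,512,384,1); crop(t,"last_t.png",90,140,380,260,2.5)
E
python3 look.py .4284,.0075 .4424,-.2257 .4633,-.3162
```

```text
[0.4306 0.0046 0.1954] ydir -7.7 j7 -0.14
.4284,.0075 {'c': [0.4278, 0.0087], 'ang': 53, 'flat': 31.4302, 'corner': 34.6155, 'area': 832.5128}
.4424,-.2257 {'c': [0.443, -0.211], 'ang': 24, 'flat': 19.4027, 'corner': 20.5152, 'area': 248.1483}
.4633,-.3162 None
```

```bash
python3 -c "
import cv2,numpy as np
a=cv2.imread('pics/last_w.png');b=cv2.imread('pics/last_t.png');b=cv2.resize(b,(512,int(b.shape[0]*512/b.shape[1])));cv2.imwrite('pics/m1.png',np.vstack([a,b]))"
```

```text
(no output)
```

View pics/m1.png

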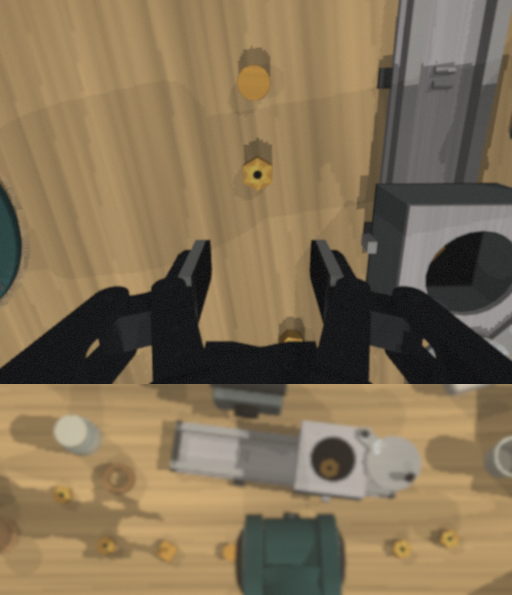

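Request:
play_rows([
  [0.18, -2.5, 3.7, -50, 0, 0, 0],
  [0.18, 0, 0, -50, 0, 0, 0],
  [0.18, 0, 0, -50, 0, 0, 0],
  [0.18, 0, 0, -29, 0, 0, 0],
  [0.18, 0, 0, -10, 0, 0, 0],
  [-0.4, 0, 0, 0, 0, 0, 0],
  [-0.4, 0, 0, 0, 0, 0, 0],
  [-0.4, 0, 0, 0, 0, 0, 0],
])

```text
time_s: 10.55
tcp_pos: [0.4324, 0.0068, 0.007]
tcp_rot: [3.139, -0.001, 1.429]
force: [0.1, 0.6, -1.6]
opening: 0.03
finger_force: 59.3
```

Request:
play_rows([
  [-0.4, 0, 0, 40, 0, 0, 0],
  [-0.4, 10, -5, 50, 0, 0, 0],
  [-0.4, 30, -15, 50, 0, 0, 0],
  [-0.4, 45, -24, 0, 0, 0, 0],
  [-0.4, 45, -24, 0, 0, 0, 0],
  [-0.4, 35, -18, -10, 0, 0, 0],
  [-0.4, 12, -9, -20, 0, 0, 0],
  [-0.4, 0, 0, -15, 0, 0, 0],
])

```text
time_s: 11.35
tcp_pos: [0.6026, -0.0862, 0.0912]
tcp_rot: [3.14, 0.001, 1.428]
force: [-1.5, 1.1, -1.9]
opening: 0.0299
finger_force: 60.1
```

Request:
play_rows([
  [0.0, 0, 0, 0, 0, 0, 0],
  [0.0, 0, 0, 0, 0, 0, 0],
  [0.0, 0, 0, 45, 0, 0, 0],
  [0.0, -10, -5, 45, 0, 0, 7.2],
  [0.18, -45, -40, 14, 0, 0, 7.2],
  [0.18, -45, -40, 0, 0, 0, 7.2],
  [0.18, -40, -40, 0, 0, 0, 0],
  [0.18, -20, -15, 0, 0, 0, 0],
])

```text
time_s: 12.15
tcp_pos: [0.4592, -0.208, 0.194]
tcp_rot: [3.139, 0.001, 1.804]
force: [1.0, -0.1, -1.1]
opening: 0.0501
finger_force: 0.0
```

Request:
play_rows([
  [0.18, 0, 0, 0, 0, 0, 0],
  [0.18, 0, 0, 0, 0, 0, 0],
])

```text
time_s: 12.35
tcp_pos: [0.4622, -0.2052, 0.1936]
tcp_rot: [3.139, 0.0, 1.807]
force: [0.3, -0.4, 0.3]
opening: 0.0502
finger_force: 0.0
```

```bash
python3 look.py .4424,-.2257 .4633,-.3162
```

```text
[ 0.4622 -0.2052  0.1936] ydir 13.5 j7 0.75
.4424,-.2257 {'c': [0.4414, -0.2261], 'ang': 13, 'flat': 32.2783, 'corner': 34.9335, 'area': 866.8761}
.4633,-.3162 {'c': [0.461, -0.3186], 'ang': 11, 'flat': 32.237, 'corner': 34.6848, 'area': 862.5572}
```

Request:
play_rows([
  [0.18, -10, -10, -40, 0, 0, 0],
  [0.18, -10.8, -10.9, -50, 0, 0, 0],
  [0.18, 0, 0, -50, 0, 0, 0],
  [0.18, 0, 0, -35, 0, 0, 0],
  [0.18, 0, 0, -12.5, 0, 0, 0],
  [-0.4, 0, 0, 0, 0, 0, 0],
  [-0.4, 0, 0, 0, 0, 0, 0],
  [-0.4, 0, 0, 0, 0, 0, 0],
])

```text
time_s: 13.25
tcp_pos: [0.4429, -0.2261, 0.0086]
tcp_rot: [3.139, 0.001, 1.807]
force: [0.1, 0.3, -1.3]
opening: 0.0298
finger_force: 60.0
```

Request:
play_rows([
  [-0.4, 0, 0, 40, 0, 0, 0],
  [-0.4, 0, 0, 50, 0, 0, 0],
  [-0.4, 10, 10, 50, 0, 0, 0],
  [-0.4, 35, 30, 20, 0, 0, 0],
  [-0.4, 35, 30, 0, 0, 0, 0],
  [-0.4, 35, 30, 0, 0, 0, 0],
  [-0.4, 30, 25, 0, 0, 0, 0],
  [-0.4, 20, 15, 0, 0, 0, 0],
])

```text
time_s: 14.05
tcp_pos: [0.6083, -0.0833, 0.1665]
tcp_rot: [3.139, -0.0, 1.81]
force: [0.2, -1.4, -1.1]
opening: 0.0303
finger_force: 60.1
```

Request:
play_rows([
  [-0.4, 0, 0, -45, 0, 0, 0],
  [-0.4, 0, 0, -23, 0, 0, 0],
  [0.0, 0, 0, 0, 0, 0, 0],
  [0.0, 0, 0, 0, 0, 0, 0],
  [0.0, 0, 0, 45, 0, 0, 0],
  [0.0, -5, -10, 45, 0, 0, 0],
  [0.18, -25, -40, 14, 0, 0, 0],
  [0.18, -25, -40, 0, 0, 0, 0],
])

```text
time_s: 14.85
tcp_pos: [0.5523, -0.1777, 0.2062]
tcp_rot: [3.134, 0.003, 1.808]
force: [1.2, -2.1, -0.8]
opening: 0.0503
finger_force: 0.0
```

Request:
play_rows([
  [0.18, -25, -40, 0, 0, 0, 0],
  [0.18, -25, -40, 0, 0, 0, 0],
  [0.18, -25, -40, 0, 0, 0, 0],
  [0.18, -16, -25, 0, 0, 0, 0],
  [0.18, 0, 0, 0, 0, 0, 0],
  [0.18, 0, 0, 0, 0, 0, 0],
])

```text
time_s: 15.45
tcp_pos: [0.4604, -0.3221, 0.203]
tcp_rot: [3.139, 0.001, 1.805]
force: [1.6, -0.2, 0.1]
opening: 0.0501
finger_force: 0.0
```

```bash
python3 look.py .461,-.3186
```

```text
[ 0.4604 -0.3221  0.203 ] ydir 13.4 j7 0.99
.461,-.3186 {'c': [0.4608, -0.319], 'ang': 15, 'flat': 31.5561, 'corner': 34.4687, 'area': 837.1133}
```

Request:
play_rows([
  [0.18, 0.4, 3, -50, 0, 0, 1.5],
  [0.18, 0, 0, -50, 0, 0, 0],
  [0.18, 0, 0, -50, 0, 0, 0],
  [0.18, 0, 0, -33, 0, 0, 0],
  [0.18, 0, 0, -13, 0, 0, 0],
  [-0.4, 0, 0, 0, 0, 0, 0],
  [-0.4, 0, 0, 0, 0, 0, 0],
  [-0.4, 0, 0, 0, 0, 0, 0],
])

```text
time_s: 16.35
tcp_pos: [0.4617, -0.3189, 0.0068]
tcp_rot: [3.14, 0.002, 1.833]
force: [0.7, -0.5, -1.5]
opening: 0.0299
finger_force: 60.5
```

Request:
play_rows([
  [-0.4, 0, 0, 40, 0, 0, 0],
  [-0.4, 0, 0, 50, 0, 0, 0],
  [-0.4, 5, 10, 50, 0, 0, 0],
  [-0.4, 25, 40, 20, 0, 0, 0],
  [-0.4, 25, 40, 0, 0, 0, 0],
  [-0.4, 25, 40, 0, 0, 0, 0],
  [-0.4, 25, 40, 0, 0, 0, 0],
  [-0.4, 25, 40, 0, 0, 0, 0],
])

```text
time_s: 17.15
tcp_pos: [0.5909, -0.1078, 0.1652]
tcp_rot: [3.139, 0.0, 1.833]
force: [1.8, -0.4, -0.4]
opening: 0.03
finger_force: 60.6
```

Request:
play_rows([
  [-0.4, 14, 22, 0, 0, 0, 0],
  [-0.4, 0, 0, 0, 0, 0, 0],
])

```text
time_s: 17.35
tcp_pos: [0.6058, -0.0831, 0.1645]
tcp_rot: [3.139, -0.001, 1.839]
force: [0.3, -0.8, -1.2]
opening: 0.0304
finger_force: 60.5
```

Request:
play_rows([
  [-0.4, 0, 0, -45, 0, 0, 0],
  [-0.4, 0, 0, -21, 0, 0, 0],
  [0.0, 0, 0, 0, 0, 0, 0],
  [0.0, 0, 0, 0, 0, 0, 0],
  [0.0, 0, 0, 45, 0, 0, 0],
  [0.0, -5, 10, 45, 0, 0, 0],
  [0.18, -15, 42, 14, 0, 0, 0],
  [0.18, -15, 42, 0, 0, 0, 0],
])

```text
time_s: 18.15
tcp_pos: [0.5701, 0.0061, 0.2063]
tcp_rot: [3.134, 0.001, 1.83]
force: [1.7, 1.6, -0.7]
opening: 0.0507
finger_force: 0.0
```

Request:
play_rows([
  [0.18, -15, 42, 0, 0, 0, 0],
  [0.18, -15, 42, 0, 0, 0, 0],
  [0.18, -15, 42, 0, 0, 0, 0],
  [0.18, -15, 42, 0, 0, 0, 0],
  [0.18, -15, 42, 0, 0, 0, 0],
  [0.18, -15, 42, 0, 0, 0, 0],
  [0.18, -15, 42, 0, 0, 0, 0],
  [0.18, -15, 40, 0, 0, 0, 0],
])

```text
time_s: 18.95
tcp_pos: [0.4488, 0.3421, 0.204]
tcp_rot: [3.138, -0.002, 1.832]
force: [1.2, 0.7, 0.5]
opening: 0.0502
finger_force: 0.0
```

Request:
play_rows([
  [0.18, 0, 0, 0, 0, 0, 0],
  [0.18, 0, 0, 0, 0, 0, 0],
])

```text
time_s: 19.15
tcp_pos: [0.4491, 0.341, 0.2033]
tcp_rot: [3.139, -0.001, 1.834]
force: [-0.1, -0.1, 0.2]
opening: 0.0502
finger_force: 0.0
```

```bash
python3 look.py .4518,.3468 .5506,.4344; python3 -c "
import cv2,numpy as np
a=cv2.imread('pics/last_w.png');b=cv2.imread('pics/last_t.png');b=cv2.resize(b,(512,int(b.shape[0]*512/b.shape[1])));cv2.imwrite('pics/m2.png',np.vstack([a,b]))"
```

```text
[0.4491 0.341  0.2033] ydir 15.1 j7 -0.32
.4518,.3468 {'c': [0.4501, 0.3428], 'ang': 26, 'flat': 31.6079, 'corner': 34.2797, 'area': 836.9256}
.5506,.4344 {'c': [0.5469, 0.4267], 'ang': 43, 'flat': 31.9449, 'corner': 35.169, 'area': 843.5917}
```

View pics/m2.png

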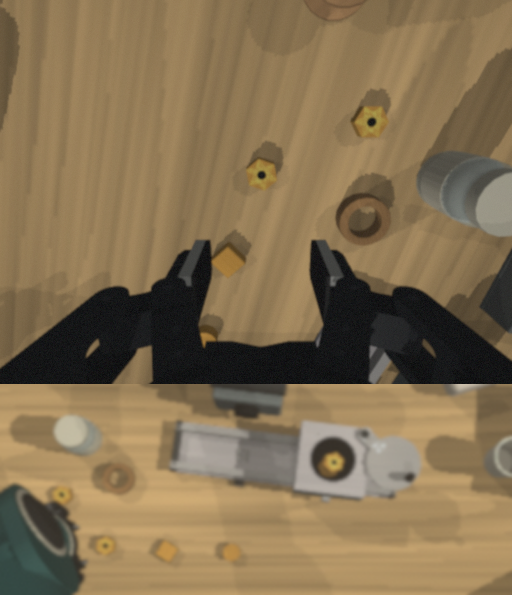

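Request:
play_rows([
  [0.18, 1, 1.8, -50, 0, 0, 5.5],
  [0.18, 0, 0, -50, 0, 0, 5.5],
  [0.18, 0, 0, -50, 0, 0, 0],
  [0.18, 0, 0, -33, 0, 0, 0],
  [0.18, 0, 0, -13, 0, 0, 0],
  [-0.4, 0, 0, 0, 0, 0, 0],
  [-0.4, 0, 0, 0, 0, 0, 0],
  [-0.4, 0, 0, 0, 0, 0, 0],
])

```text
time_s: 20.05
tcp_pos: [0.4508, 0.3427, 0.0073]
tcp_rot: [3.139, -0.001, 2.025]
force: [0.2, -0.5, -1.5]
opening: 0.0303
finger_force: 60.5
```

Request:
play_rows([
  [-0.4, 0, 0, 40, 0, 0, 0],
  [-0.4, 0, 0, 50, 0, 0, 0],
  [-0.4, 5, -10, 50, 0, 0, 0],
  [-0.4, 15, -42, 50, 0, 0, 0],
  [-0.4, 15, -42, 0, 0, 0, 0],
  [-0.4, 15, -42, 0, 0, 0, 0],
  [-0.4, 15, -42, 0, 0, 0, 0],
  [-0.4, 0, 0, 0, 0, 0, 0],
])

```text
time_s: 20.85
tcp_pos: [0.5129, 0.169, 0.1834]
tcp_rot: [3.139, 0.002, 2.017]
force: [0.5, -0.3, -1.6]
opening: 0.0298
finger_force: 60.6
```

Run:
```python
from h import *
import pickle
s=readout.read_state();print(s["tcp_pos"],s["opening"],s["finger_force"])
v=rec("wrist");t=rec("top"); pickle.dump((v,t),open("w5.pkl","wb"))
c=pix(v,(.607,-.086,.09));d=pix(t,(.607,-.086,.09));print(c,d)
print(v["o"])
d=d.astype(int);c=c.astype(int)
a=cv2.resize(t["img"][d[1]-28:d[1]+28,d[0]-28:d[0]+28],(560,560),interpolation=cv2.INTER_CUBIC)
cv2.imwrite("pics/m3.png",a[...,::-1])
```

```text
[0.51294666 0.16898834 0.18341381] 0.029814451464152108 60.602130121551454
[236.51601883 439.15458665] [277.95785319 182.37534647]
[0.4809556  0.23507757 0.32628477]
```

View pics/m3.png

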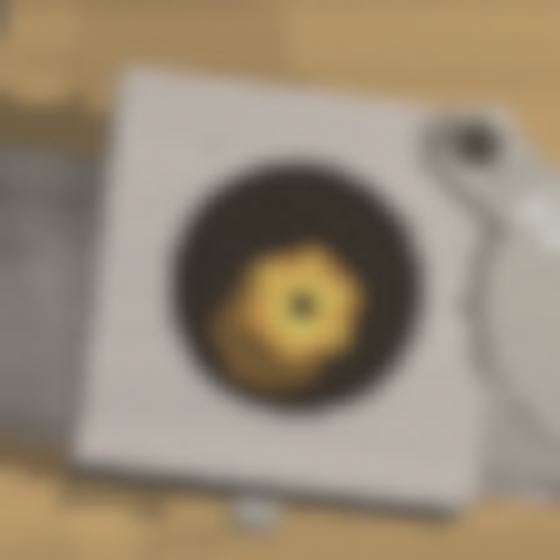

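Request:
play_rows([
  [-0.4, 16, -36, 0, 0, 0, -4.7],
  [-0.4, 16, -36, 0, 0, 0, -4.7],
  [-0.4, 16, -36, 0, 0, 0, -4.7],
  [-0.4, 16, -36, 0, 0, 0, -4.7],
  [-0.4, 16, -36, 0, 0, 0, -4.7],
  [-0.4, 16, -36, 0, 0, 0, -4.7],
  [-0.4, 16, -36, 0, 0, 0, -4.7],
  [-0.4, 2, -5.5, -30, 0, 0, 0],
])

```text
time_s: 21.75
tcp_pos: [0.628, -0.0864, 0.1551]
tcp_rot: [3.134, 0.001, 1.445]
force: [0.4, 1.0, -2.1]
opening: 0.03
finger_force: 60.6
```

Request:
play_rows([
  [-0.4, 0, 0, -30, 0, 0, 0],
  [-0.4, 0, 0, -9, 0, 0, 0],
  [-0.4, 0, 0, 0, 0, 0, 0],
])

```text
time_s: 22.05
tcp_pos: [0.6246, -0.0812, 0.1121]
tcp_rot: [-3.14, -0.0, 1.452]
force: [-0.4, -0.2, -0.2]
opening: 0.0302
finger_force: 60.5
```

Request:
play_rows([
  [-0.4, 1, -6, 0, 0, 0, 0],
  [-0.4, 0, 0, 0, 0, 0, 0],
  [0.0, 0, 0, 0, 0, 0, 0],
  [0.0, 0, 0, 0, 0, 0, 0],
  [0.0, 0, 0, 45, 0, 0, 0],
  [0.0, 0, 0, 45, 0, 0, 0],
  [0.18, -6, 43, 0, 0, 0, 0],
  [0.18, -6, 43, 0, 0, 0, 0],
])

```text
time_s: 22.85
tcp_pos: [0.6143, -0.0024, 0.2043]
tcp_rot: [3.139, -0.001, 1.448]
force: [0.9, 1.6, -0.8]
opening: 0.0499
finger_force: 0.0
```

Request:
play_rows([
  [0.18, -7, 43, 0, 0, 0, -2],
  [0.18, -7, 43, 0, 0, 0, -2],
  [0.18, -7, 43, 0, 0, 0, -2],
  [0.18, -7, 43, 0, 0, 0, -2],
  [0.18, -7, 43, 0, 0, 0, -2],
  [0.18, -7, 43, 0, 0, 0, 0],
  [0.18, -7, 43, 0, 0, 0, 0],
  [0.18, -7, 43, 0, 0, 0, 0],
])

```text
time_s: 23.65
tcp_pos: [0.5573, 0.3435, 0.203]
tcp_rot: [3.141, -0.001, 1.276]
force: [-0.4, 0.2, 0.0]
opening: 0.0502
finger_force: 0.0
```

Request:
play_rows([
  [0.18, -7, 43, 0, 0, 0, 0],
  [0.18, -6, 41, 0, 0, 0, 0],
  [0.18, 0, 0, 0, 0, 0, 0],
  [0.18, 0, 0, 0, 0, 0, 0],
])

```text
time_s: 24.05
tcp_pos: [0.5444, 0.4264, 0.2024]
tcp_rot: [3.142, 0.0, 1.278]
force: [0.4, -0.8, -0.0]
opening: 0.0503
finger_force: 0.0
```

```bash
python3 look.py .547,.4267
python3 - <<'E'
from h import *
t=rec("top");d=pix(t,(.607,-.086,.09)).astype(int)
a=cv2.resize(t["img"][d[1]-18:d[1]+18,d[0]-18:d[0]+18],(432,432),interpolation=cv2.INTER_CUBIC)
w=cv2.imread("pics/last_w.png")
cv2.imwrite("pics/m4.png",np.hstack([cv2.resize(w,None,fx=.6,fy=.6),np.zeros((230,5,3),np.uint8),cv2.resize(a[...,::-1],(230,230))]))
E
```

```text
[0.5444 0.4264 0.2024] ydir -16.8 j7 -0.78
.547,.4267 {'c': [0.5486, 0.4286], 'ang': 45, 'flat': 31.2423, 'corner': 34.104, 'area': 822.2789}
```

View pics/m4.png

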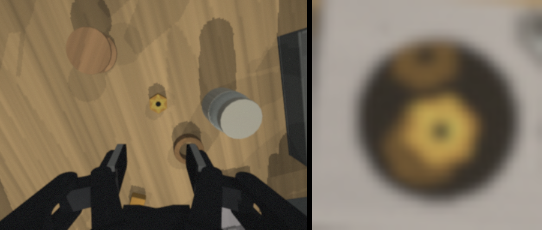

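Request:
play_rows([
  [0.18, 4, 2, -50, 0, 0, 1.8],
  [0.18, 0, 0, -50, 0, 0, 0],
  [0.18, 0, 0, -50, 0, 0, 0],
  [0.18, 0, 0, -33, 0, 0, 0],
  [0.18, 0, 0, -12, 0, 0, 0],
  [-0.4, 0, 0, 0, 0, 0, 0],
  [-0.4, 0, 0, 0, 0, 0, 0],
  [-0.4, 0, 0, 0, 0, 0, 0],
])

```text
time_s: 25.0
tcp_pos: [0.5499, 0.4281, 0.0099]
tcp_rot: [3.14, -0.002, 1.307]
force: [0.9, 0.1, -0.4]
opening: 0.03
finger_force: 59.9
```

Request:
play_rows([
  [-0.4, 0, 0, 40, 0, 0, 0],
  [-0.4, 0, 0, 50, 0, 0, 0],
  [-0.4, 0, -5, 50, 0, 0, 0],
  [-0.4, 5, -40, 40, 0, 0, 0],
  [-0.4, 6, -43, 0, 0, 0, 1],
  [-0.4, 6, -43, 0, 0, 0, 1],
  [-0.4, 6, -43, 0, 0, 0, 1],
  [-0.4, 6, -43, 0, 0, 0, 1],
])

```text
time_s: 25.8
tcp_pos: [0.5776, 0.2137, 0.1844]
tcp_rot: [3.14, -0.002, 1.378]
force: [0.6, 0.2, -1.6]
opening: 0.0297
finger_force: 60.1
```

Request:
play_rows([
  [-0.4, 6, -43, 0, 0, 0, 1],
  [-0.4, 6, -43, 0, 0, 0, 1],
  [-0.4, 6, -43, 0, 0, 0, 1],
  [-0.4, 6, -43, 0, 0, 0, 1],
  [-0.4, 6, -43, 0, 0, 0, 0],
  [-0.4, 6, -43, 0, 0, 0, 0],
  [-0.4, 6, -35, 0, 0, 0, 0],
  [-0.4, 0, 0, 0, 0, 0, 0],
])

```text
time_s: 26.6
tcp_pos: [0.6194, -0.0839, 0.1845]
tcp_rot: [3.139, 0.002, 1.44]
force: [-0.5, -0.2, -1.7]
opening: 0.0295
finger_force: 60.1
```

Request:
play_rows([
  [-0.4, 6, -4, -30, 0, 0, 0],
  [-0.4, 0, 0, -30, 0, 0, 0],
  [-0.4, 0, 0, -9, 0, 0, 0],
  [-0.4, 0, 0, 0, 0, 0, 0],
])

```text
time_s: 27.0
tcp_pos: [0.625, -0.0815, 0.1137]
tcp_rot: [-3.141, -0.0, 1.447]
force: [-0.2, 0.9, -0.6]
opening: 0.0298
finger_force: 60.1
```

Request:
play_rows([
  [0.0, 0, 0, 0, 0, 0, 0],
  [0.0, 0, 0, 0, 0, 0, 0],
  [0.0, 0, 0, 45, 0, 0, 0],
  [0.0, -40, 0, 45, 0, 0, 0],
  [0.0, -40, 0, 0, 0, 0, 0],
  [0.0, -40, 0, 0, 0, 0, 0],
  [0.0, 0, 0, 0, 0, 0, 0],
  [0.0, 0, 0, 0, 0, 0, 0],
])

```text
time_s: 27.8
tcp_pos: [0.5124, -0.0815, 0.1975]
tcp_rot: [3.139, -0.001, 1.447]
force: [0.5, 0.5, -0.8]
opening: 0.0426
finger_force: 0.0
```

Run:
```python
from h import *
import pickle
s=readout.read_state();print(s["tcp_pos"],np.degrees(s["tcp_rot"][2]),s["qpos"].round(2))
v=rec("wrist");t=rec("scene");pickle.dump((v,t),open("w6.pkl","wb"))
c=pix(v,(.607,-.086,.1));print(c, pix(t,(.607,-.086,.1)));d=pix(t,(.607,-.086,.1)).astype(int)
b=cv2.resize(t["img"][d[1]-38:d[1]+38,d[0]-38:d[0]+38],(384,384),interpolation=cv2.INTER_CUBIC)
cv2.imwrite("pics/m5.png",np.hstack([v["img"],b[:384]])[:,:900,::-1][:, 100:])
```

```text
[ 0.51237234 -0.08146871  0.19746392] 82.92294159350189 [-0.41  0.3   0.6   1.93 -0.21  0.97  0.17]
[374.18518875 189.94221051] [226.31973156 188.68995098]
```

View pics/m5.png

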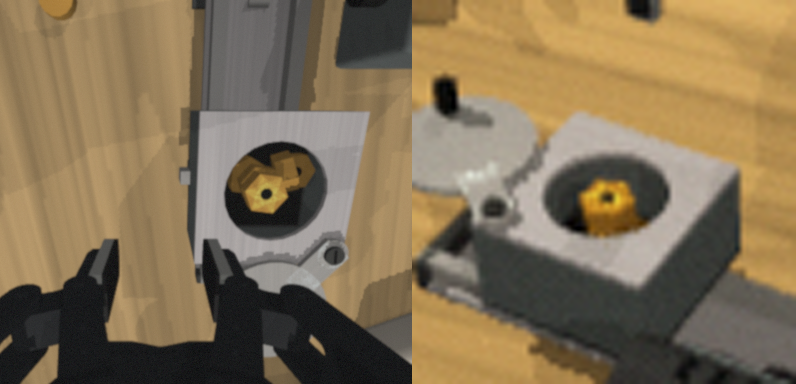

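Run:
```python
from h import *
import pickle
v,t=pickle.load(open("w6.pkl","rb"))
def tri(a,b):
    d1,d2=ray(v,*a),ray(t,*b);k=np.linalg.lstsq(np.c_[d1,-d2],t["o"]-v["o"],rcond=None)[0];p,q=v["o"]+k[0]*d1,t["o"]+k[1]*d2;return (p+q)/2,np.linalg.norm(p-q)
print(tri((366,194),(226.3,188.8)))
tt=rec("top"); crop(tt,"last_t.png",90,140,380,260,2.5)
```

```text
(array([ 0.60181935, -0.08967196,  0.09446299]), np.float64(0.0015906280017637157))
```

View pics/last_t.png

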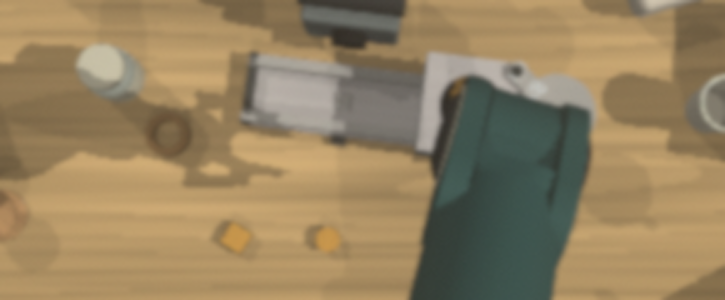

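Request:
play_rows([
  [-0.2, 14, -33, 0, 0, 0, -7.2],
  [-0.2, 14, -33, 0, 0, 0, -7.2],
  [-0.2, 14, -33, 0, 0, 0, -7.2],
  [-0.2, 13, -33, 0, 0, 0, -7.2],
  [-0.2, 0, 0, 0, 0, 0, -7.2],
  [-0.2, 0, 0, 0, 0, 0, -7.2],
  [-0.2, 0, 0, 0, 0, 0, 0],
  [-0.2, 0, 0, 0, 0, 0, 0],
])

```text
time_s: 28.75
tcp_pos: [0.5674, -0.2136, 0.1957]
tcp_rot: [-3.142, 0.001, 0.698]
force: [-0.0, -0.1, 0.0]
opening: 0.0343
finger_force: 0.0
```

Run:
```python
from h import *
s=readout.read_state();print(s["tcp_pos"],np.degrees(s["tcp_rot"][2])-90)
v=rec("wrist"); k=pix(v,(.567,-.2135,.134)); print(k)
g=v["img"][100:320,150:400].max(2)
crop(v,"m7.png",130,100,400,330,2.4)
```

```text
[ 0.56739843 -0.21359579  0.19571256] -50.03507630098171
[259.60491539 213.09173923]
```

View pics/m7.png

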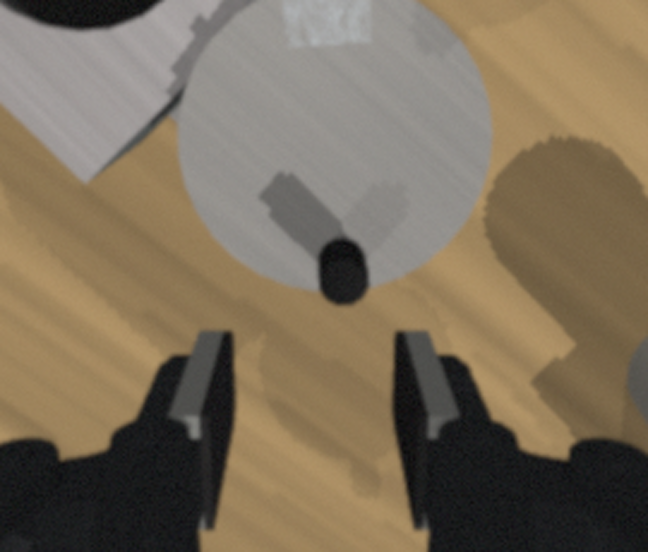

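Run:
```python
from h import *
v=rec("wrist")
for p in((272.5,216),(272.5,206)): print(atz(v,*p,.134))
p=atz(v,272.5,216,.134)[:2]-[.651,-.1435];print(np.linalg.norm(p),np.degrees(np.arctan2(p[1],p[0])))
```

```text
[ 0.5711619  -0.22198263  0.134     ]
[ 0.57692959 -0.21703406  0.134     ]
0.11195376685804694 -135.4905298579658
```

Request:
play_rows([
  [-0.2, 3.8, -8.4, 0, 0, 0, 4.5],
  [-0.2, 0, 0, -30, 0, 0, 0],
  [-0.2, 0, 0, -30, 0, 0, 0],
  [-0.2, 0, 0, -17, 0, 0, 0],
  [-0.2, 0, 0, 0, 0, 0, 0],
])

```text
time_s: 29.35
tcp_pos: [0.57, -0.2216, 0.1172]
tcp_rot: [-3.139, 0.002, 0.773]
force: [-0.4, 0.6, 1.2]
opening: 0.0343
finger_force: 0.0
```

Request:
play_rows([
  [-0.2, -10.1, 11.9, 0, 0, 0, -8],
  [-0.2, -8.4, 13.2, 0, 0, 0, -8],
  [-0.2, -6.5, 14.2, 0, 0, 0, -8],
])

```text
time_s: 29.65
tcp_pos: [0.546, -0.183, 0.1205]
tcp_rot: [3.141, -0.002, 0.347]
force: [1.5, -0.6, 0.3]
opening: 0.0343
finger_force: 0.5
```

Request:
play_rows([
  [-0.2, -4.4, 15, 0, 0, 0, -8],
  [-0.2, -2.4, 15.4, 0, 0, 0, -8],
  [-0.2, -0.1, 15.6, 0, 0, 0, -8],
  [-0.2, 2, 15.5, 0, 0, 0, -8],
  [-0.2, 4.2, 15.1, 0, 0, 0, -8],
  [-0.2, 6.3, 14.3, 0, 0, 0, -8],
])

```text
time_s: 30.25
tcp_pos: [0.5523, -0.0911, 0.1206]
tcp_rot: [-3.14, -0.001, -0.489]
force: [1.3, -1.4, -0.2]
opening: 0.0341
finger_force: 0.5
```

Request:
play_rows([
  [-0.2, 8.1, 13.3, 0, 0, 0, -8],
  [-0.2, 10, 12.1, 0, 0, 0, -8],
  [-0.2, 0, 0, 0, 0, 0, 0],
  [-0.2, 0, 0, 0, 0, 0, 0],
])

```text
time_s: 30.65
tcp_pos: [0.5697, -0.0667, 0.1197]
tcp_rot: [-3.141, -0.001, -0.759]
force: [0.3, -0.3, 0.4]
opening: 0.0342
finger_force: 0.0
```

Request:
play_rows([
  [-0.2, 4.4, 4, 0, 0, 0, -3],
  [-0.2, 4.2, 4, 0, 0, 0, -3],
  [-0.2, 0, 0, 0, 0, 0, 0],
  [-0.2, 0, 0, 0, 0, 0, 0],
])

```text
time_s: 31.05
tcp_pos: [0.5778, -0.0593, 0.1194]
tcp_rot: [-3.141, -0.0, -0.866]
force: [-0.2, 0.3, 0.1]
opening: 0.0343
finger_force: 0.0
```

Request:
play_rows([
  [-0.2, 2.4, 2, 0, 0, 0, -1.6],
  [-0.2, 2.4, 2, 0, 0, 0, -1.6],
  [-0.2, 2.4, 1.9, 0, 0, 0, -1.6],
  [-0.2, 0, 0, 0, 0, 0, 0],
])

```text
time_s: 31.45
tcp_pos: [0.5856, -0.0522, 0.1189]
tcp_rot: [3.141, -0.0, -0.953]
force: [0.3, -0.2, 0.3]
opening: 0.0343
finger_force: 0.0
```

Request:
play_rows([
  [-0.2, 2, 1.4, 0, 0, 0, -1.2],
  [-0.2, 0, 0, 0, 0, 0, 0],
])

```text
time_s: 31.65
tcp_pos: [0.5875, -0.051, 0.1189]
tcp_rot: [3.142, 0.0, -0.974]
force: [0.5, -0.8, -0.1]
opening: 0.034
finger_force: 0.0
```

Request:
play_rows([
  [-0.2, 1.6, 1.2, 0, 0, 0, -1],
  [-0.2, 0, 0, 0, 0, 0, 0],
])

```text
time_s: 31.85
tcp_pos: [0.5889, -0.0499, 0.1189]
tcp_rot: [3.141, 0.0, -0.992]
force: [-0.8, -0.2, -1.0]
opening: 0.034
finger_force: 0.1
```

Request:
play_rows([
  [-0.2, 1.3, 0.9, 0, 0, 0, -0.8],
  [-0.2, 0, 0, 0, 0, 0, 0],
])

```text
time_s: 32.05
tcp_pos: [0.5894, -0.0494, 0.1188]
tcp_rot: [3.14, 0.001, -1.006]
force: [-7.4, -1.1, 3.7]
opening: 0.0346
finger_force: 3.1
```

Request:
play_rows([
  [-0.2, 1.3, 0.9, 0, 0, 0, -0.8],
  [-0.2, 0, 0, 0, 0, 0, 0],
])

```text
time_s: 32.25
tcp_pos: [0.5898, -0.0492, 0.1187]
tcp_rot: [3.139, 0.001, -1.021]
force: [-13.0, -2.7, 6.0]
opening: 0.034
finger_force: 6.6
```

Run:
```python
from h import *
s=readout.read_state();print(s["tcp_pos"],np.degrees(s["tcp_rot"][2])-90,s["force"])
v=rec("wrist"); sc=rec("scene")
a=cv2.resize(v["img"][120:384,130:394],(400,400),interpolation=cv2.INTER_CUBIC)
d=pix(sc,(.607,-.086,.1)).astype(int);print(d)
b=cv2.resize(sc["img"][d[1]-40:d[1]+40,d[0]-40:d[0]+40],(400,400),interpolation=cv2.INTER_CUBIC)
cv2.imwrite("pics/m8.png",np.hstack([a,b])[...,::-1])
```

```text
[ 0.589826   -0.04916067  0.11871788] -148.5197342285015 [-13.04231355  -2.65462057   5.96468876]
[226 188]
```

View pics/m8.png

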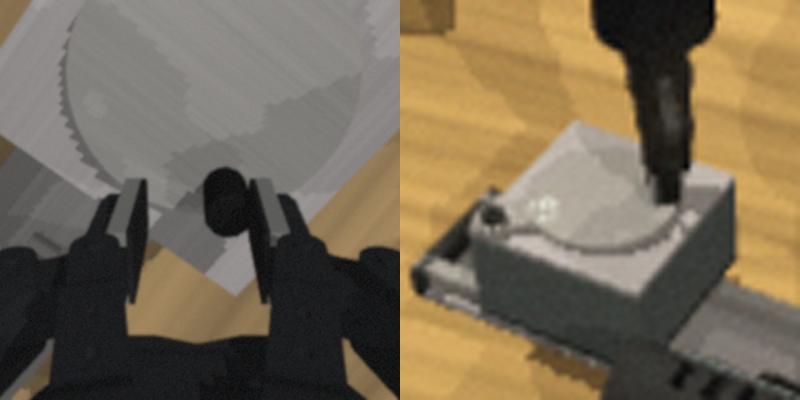

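Request:
play_rows([
  [-0.2, -5, -3.5, 0, 0, 0, 0],
  [-0.2, -2, -1.5, 0, 0, 0, 0],
  [-0.2, 0, 0, 45, 0, 0, 0],
  [-0.2, 0, 0, 45, 0, 0, 0],
  [-1, 0, -10, 0, 0, 0, 8.58],
  [-1, 3, -40, 0, 0, 0, 8.58],
  [-1, 4, -45, 0, 0, 0, 8.58],
  [-1, 4, -40, 0, 0, 0, 8.58],
])

```text
time_s: 33.15
tcp_pos: [0.5957, -0.1898, 0.2094]
tcp_rot: [-3.141, -0.001, -0.414]
force: [0.3, 0.1, -0.1]
opening: 0.0
finger_force: 0.0
```

Request:
play_rows([
  [-1, 0, 0, 0, 0, 0, 8.58],
  [-1, 0, 0, 0, 0, 0, 8.58],
  [-1, 0, 0, 0, 0, 0, 0],
  [-1, 0, 0, 0, 0, 0, 0],
])

```text
time_s: 33.55
tcp_pos: [0.5957, -0.188, 0.2091]
tcp_rot: [-3.141, -0.0, -0.125]
force: [0.0, 0.8, 0.0]
opening: -0.0001
finger_force: 0.0
```

Run:
```python
from h import *
s=readout.read_state();print(s["tcp_pos"],np.degrees(s["tcp_rot"][2])-90,s["qpos"].round(2))
v=rec("wrist"); sc=rec("scene")
a=cv2.resize(v["img"],(533,400),interpolation=cv2.INTER_CUBIC)
d=pix(sc,(.607,-.086,.1)).astype(int)
b=cv2.resize(sc["img"][d[1]-40:d[1]+40,d[0]-26:d[0]+26],(260,400),interpolation=cv2.INTER_CUBIC)
cv2.imwrite("pics/m9.png",np.hstack([a,b])[...,::-1])
```

```text
[ 0.59565608 -0.18801984  0.20912396] -97.1659125067327 [-0.39  0.61  0.94  1.66 -0.53  1.15 -1.01]
```

View pics/m9.png

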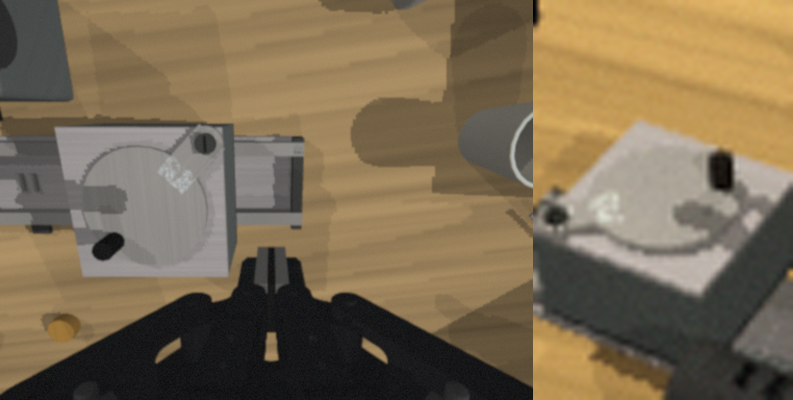

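Request:
play_rows([
  [-1, 0, 0, -45, 0, 0, 0],
  [-1, 0, 0, -45, 0, 0, 0],
  [-1, 0, 0, -40, 0, 0, 0],
  [-1, 0, 0, -14, 0, 0, 0],
  [-1, 0, 0, 0, 0, 0, 0],
])

```text
time_s: 34.15
tcp_pos: [0.5949, -0.188, 0.0639]
tcp_rot: [3.141, 0.003, -0.122]
force: [0.1, 0.2, 1.6]
opening: -0.0002
finger_force: 0.0
```

Request:
play_rows([
  [-1, 1.2, 10, 0, 0, 0, 0],
  [-1, 0.6, 5, 0, 0, 0, 0],
  [-1, 0.4, 3, 0, 0, 0, 0],
])

```text
time_s: 34.45
tcp_pos: [0.5988, -0.1691, 0.0664]
tcp_rot: [-3.141, -0.002, -0.119]
force: [0.4, 0.9, 0.4]
opening: -0.0002
finger_force: 0.0
```

Request:
play_rows([
  [-1, 0.4, 3, 0, 0, 0, 0],
  [-1, 0.4, 3, 0, 0, 0, 0],
])

```text
time_s: 34.65
tcp_pos: [0.5988, -0.1645, 0.0657]
tcp_rot: [3.141, -0.001, -0.121]
force: [-1.8, -10.1, 3.5]
opening: 0.0002
finger_force: 4.4
```

Request:
play_rows([
  [-1, 0.4, 3, 0, 0, 0, 0],
  [-1, 0.2, 2, 0, 0, 0, 0],
])

```text
time_s: 34.85
tcp_pos: [0.599, -0.1628, 0.0661]
tcp_rot: [3.137, -0.002, -0.123]
force: [0.7, -20.5, 0.1]
opening: 0.0
finger_force: 9.4
```

Request:
play_rows([
  [-1, 0.2, 2, 0, 0, 0, 0],
  [-1, 0, 0, 0, 0, 0, 0],
])

```text
time_s: 35.05
tcp_pos: [0.5996, -0.1586, 0.0659]
tcp_rot: [3.14, -0.001, -0.122]
force: [-0.4, -2.4, 7.4]
opening: -0.0001
finger_force: 4.1
```

Request:
play_rows([
  [-1, 0.2, 2, 0, 0, 0, 0],
  [-1, 0, 0, 0, 0, 0, 0],
])

```text
time_s: 35.25
tcp_pos: [0.6, -0.1557, 0.0659]
tcp_rot: [3.141, -0.001, -0.121]
force: [-0.0, -0.3, 8.2]
opening: -0.0001
finger_force: 3.7
```

Request:
play_rows([
  [-1, 0.6, 5, 0, 0, 0, 0],
  [-1, 1.2, 9, 0, 0, 0, 0],
  [-1, 1.2, 10, 0, 0, 0, 0],
  [-1, 1.2, 10, 0, 0, 0, 0],
  [-1, 1.2, 10, 0, 0, 0, 0],
  [-1, 1.2, 10, 0, 0, 0, 0],
  [-1, 1.2, 10, 0, 0, 0, 0],
  [-1, 1.2, 10, 0, 0, 0, 0],
])

```text
time_s: 36.05
tcp_pos: [0.6093, -0.0816, 0.0659]
tcp_rot: [3.141, -0.002, -0.121]
force: [1.8, -3.7, 7.3]
opening: 0.0004
finger_force: 3.7
```

Request:
play_rows([
  [-1, 1.2, 10, 0, 0, 0, 0],
  [-1, 1.2, 10, 0, 0, 0, 0],
  [-1, 1.2, 10, 0, 0, 0, 0],
  [-1, 1.2, 10, 0, 0, 0, 0],
  [-1, 1.2, 10, 0, 0, 0, 0],
  [-1, 0.8, 7, 0, 0, 0, 0],
  [-1, 0.4, 4, 0, 0, 0, 0],
  [-1, 0, 0, 0, 0, 0, 0],
])

```text
time_s: 36.85
tcp_pos: [0.6167, -0.0197, 0.0658]
tcp_rot: [-3.141, -0.002, -0.12]
force: [1.7, 1.1, 4.7]
opening: -0.0
finger_force: 1.6
```

Run:
```python
from h import *
s=readout.read_state();print(s["tcp_pos"],s["force"])
t=rec("top"); sc=rec("scene")
a=cv2.resize(t["img"][150:215,180:330],(750,325),interpolation=cv2.INTER_CUBIC)
d=pix(sc,(.607,0,.1)).astype(int)
b=cv2.resize(sc["img"][d[1]-27:d[1]+27,d[0]-75:d[0]+75],(750,270),interpolation=cv2.INTER_CUBIC)
cv2.imwrite("pics/m10.png",np.vstack([a,b])[...,::-1])
```

```text
[ 0.61671571 -0.01967238  0.06579371] [1.70883026 1.11142427 4.71902396]
```

View pics/m10.png

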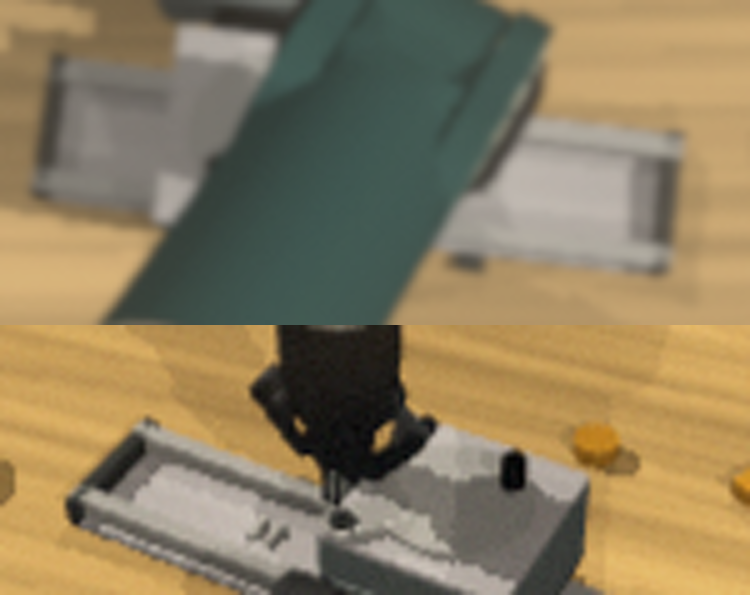

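Request:
play_rows([
  [-1, 0.5, 4, 0, 0, 0, 0],
  [-1, 0.5, 4, 0, 0, 0, 0],
  [-1, 0.2, 2, 0, 0, 0, 0],
  [-1, 0, 0, 0, 0, 0, 0],
])

```text
time_s: 37.35
tcp_pos: [0.6174, -0.0103, 0.0654]
tcp_rot: [3.141, -0.001, -0.121]
force: [3.4, -2.2, 6.3]
opening: 0.0002
finger_force: 3.3
```

Request:
play_rows([
  [-1, 0.2, 2, 0, 0, 0, 0],
  [-1, 0, 0, 0, 0, 0, 0],
])

```text
time_s: 37.55
tcp_pos: [0.6174, -0.0096, 0.0655]
tcp_rot: [3.14, -0.001, -0.122]
force: [1.1, -8.8, 7.1]
opening: 0.0
finger_force: 4.6
```

Request:
play_rows([
  [-1, 0.2, 2, 0, 0, 0, 0],
  [-1, 0, 0, 0, 0, 0, 0],
])

```text
time_s: 37.75
tcp_pos: [0.6175, -0.0089, 0.0656]
tcp_rot: [3.139, -0.001, -0.123]
force: [0.8, -14.0, 7.4]
opening: 0.0002
finger_force: 6.7
```

Request:
play_rows([
  [-1, 0.2, 2, 0, 0, 0, 0],
  [-1, 0, 0, 0, 0, 0, 0],
])

```text
time_s: 37.95
tcp_pos: [0.6178, -0.0064, 0.0656]
tcp_rot: [3.139, -0.001, -0.123]
force: [0.7, -6.7, 8.7]
opening: -0.0003
finger_force: 5.8
```

Request:
play_rows([
  [-1, 0.2, 1.5, 0, 0, 0, 0],
  [-1, 0, 0, 0, 0, 0, 0],
])

```text
time_s: 38.15
tcp_pos: [0.6182, -0.0032, 0.0656]
tcp_rot: [3.141, -0.001, -0.121]
force: [1.3, -2.0, 9.3]
opening: 0.0
finger_force: 4.9
```

Request:
play_rows([
  [-1, 0.2, 1.5, 0, 0, 0, 0],
  [-1, 0, 0, 0, 0, 0, 0],
])

```text
time_s: 38.35
tcp_pos: [0.6185, -0.0012, 0.0656]
tcp_rot: [-3.141, -0.001, -0.121]
force: [1.2, -0.1, 9.9]
opening: 0.0002
finger_force: 4.4
```

Request:
play_rows([
  [-1, -0.6, -5, 0, 0, 0, 0],
  [-1, -3, -25, 0, 0, 0, 0],
  [-1, -5, -40, 0, 0, 0, 0],
  [-1, 0, 0, 50, 0, 0, 0],
  [-1, 0, 0, 50, 0, 0, 0],
  [-1, -50, -40, 30, 0, 0, 0],
  [-1, -50, -40, 0, 0, 0, 0],
  [-1, -50, -40, 0, 0, 0, 0],
])

```text
time_s: 39.15
tcp_pos: [0.4943, -0.1625, 0.1863]
tcp_rot: [-3.141, -0.0, -0.12]
force: [0.1, -1.1, 1.1]
opening: 0.0001
finger_force: 0.0
```

Request:
play_rows([
  [-1, 0, -40, 0, 0, 0, 0],
  [-1, 0, -40, 0, 0, 0, 0],
  [-1, 0, -40, 0, 0, 0, 0],
  [-1, 0, 0, 0, 0, 0, 0],
])

```text
time_s: 39.55
tcp_pos: [0.4939, -0.2871, 0.1864]
tcp_rot: [3.14, 0.0, -0.127]
force: [-0.1, 0.5, 0.8]
opening: 0.0001
finger_force: 0.0
```

Run:
```python
from h import *
import pickle
s=readout.read_state();print(s["tcp_pos"],s["force"])
t=rec("top");V=pickle.load(open("v0.pkl","rb"));t0=V["top"]
# travel: register the canister top plate+cover patch of the shut frame
u=np.array([.12,.993,0]); p0=np.array([.606,-.086,.104])
# right half of drum/shadow may differ: match knob+pivot dark spots by rectified strip
def rect(v,L=.5,W=.16,z=.104,mm=1000):
    c=[(-.12,-W/2),(L-.12,-W/2),(L-.12,W/2),(-.12,W/2)]; n=np.array([.993,-.12,0])
    src=np.float32([pix(v,p0+a*u+b*n) for a,b in c]);dst=np.float32([[(a+.12)*mm,(b+W/2)*mm] for a,b in c])
    return cv2.cvtColor(cv2.warpPerspective(v["img"],cv2.getPerspectiveTransform(src,dst),(int(L*mm),int(W*mm)),flags=cv2.INTER_CUBIC),cv2.COLOR_RGB2GRAY)
A,B=rect(t0),rect(t)
A,B=[cv2.equalizeHist(cv2.GaussianBlur(x,(0,0),2)) for x in(A,B)]
for c0,c1,r0,r1,n in((30,200,5,155,"all"),(50,85,110,150,"pivot"),):
    T=A[r0:r1,c0:c1]; r=cv2.matchTemplate(B[max(r0-6,0):r1+6],T,cv2.TM_CCOEFF_NORMED); _,m,_,l=cv2.minMaxLoc(r); print(n,l[0]-c0,l[1],round(m,2))
# edge profile of +y plate edge
for n,x in(("A",rect(t0)),("B",rect(t))):
    g=np.diff(cv2.GaussianBlur(x,(0,0),2)[40:70].mean(0).astype(float)); i=np.argsort(-abs(g))[:12]; print(n,sorted((int(k),round(g[k],1)) for k in i))
# dark blobs (knob / pivot screw)
hsv=cv2.cvtColor(t["img"],cv2.COLOR_RGB2GRAY)
for q,z in((.17,.114),):
    pv=np.array([.651,-.1435,0])+q*u+[0,0,z]; kn=np.array([.651,-.1435,0])+q*u+.112*np.array([np.cos(np.radians(128.1)),np.sin(np.radians(128.1)),0])+[0,0,.134]
    for nm,P in(("piv",pv),("knob",kn)):
        c=pix(t,P); x,y=c.astype(int); w=hsv[y-6:y+7,x-6:x+7].astype(float); th=np.percentile(w,12); k=np.clip(th+1-w,0,None); yy,xx=np.mgrid[y-6:y+7,x-6:x+7]
        m=np.array([(k*xx).sum(),(k*yy).sum()])/k.sum(); e=atz(t,*m,P[2])-P; print(nm,"pred",c.round(1),"dark",m.round(1),"err mm",(e*1000).round(1)[:2],w.min())
```

```text
[ 0.49394801 -0.28707991  0.18636646] [-0.14354304  0.51445216  0.75365711]
all 168 7 0.64
pivot 165 6 0.78
A [(3, np.float64(-4.5)), (182, np.float64(-5.1)), (183, np.float64(-5.5)), (184, np.float64(-5.5)), (185, np.float64(-5.0)), (396, np.float64(-5.0)), (397, np.float64(-5.9)), (398, np.float64(-6.4)), (399, np.float64(-6.7)), (400, np.float64(-6.7)), (401, np.float64(-6.1)), (402, np.float64(-5.0))]
B [(12, np.float64(4.7)), (13, np.float64(5.0)), (14, np.float64(5.0)), (15, np.float64(4.7)), (398, np.float64(-4.8)), (399, np.float64(-5.0)), (400, np.float64(-4.9)), (409, np.float64(4.6)), (410, np.float64(5.1)), (411, np.float64(5.5)), (412, np.float64(5.2)), (413, np.float64(4.9))]
piv pred [243.7 161.5] dark [242.4 155.5] err mm [19.3  4.2] 67.0
knob pred [215.5 182.1] dark [217.3 182.6] err mm [-1.5 -5.6] 54.0
```

Request:
play_rows([
  [-1, 0, 45, 20, 0, 0, 0],
  [-1, 0, 45, 20, 0, 0, 0],
  [-1, 0, 45, 20, 0, 0, 0],
  [-1, 0, 45, 0, 0, 0, 0],
  [-1, 0, 45, 0, 0, 0, 0],
  [-1, 0, 45, 0, 0, 0, 0],
  [-1, 0, 45, 0, 0, 0, 0],
  [-1, 0, 45, 0, 0, 0, 0],
])

```text
time_s: 40.4
tcp_pos: [0.495, 0.0783, 0.2448]
tcp_rot: [-3.141, 0.001, -0.119]
force: [2.4, -0.8, -0.8]
opening: -0.0003
finger_force: 0.0
```

Request:
play_rows([
  [-1, 0, 0, 0, 0, 0, 0],
  [-1, 0, 0, 0, 0, 0, 0],
])

```text
time_s: 40.6
tcp_pos: [0.4953, 0.0769, 0.2446]
tcp_rot: [3.141, 0.001, -0.117]
force: [-0.6, -0.4, -0.6]
opening: 0.0001
finger_force: 0.0
```

Run:
```python
from h import *
import pickle
s=readout.read_state();print(s["tcp_pos"])
v=rec("wrist");pickle.dump(v,open("w7.pkl","wb"))
g=cv2.cvtColor(v["img"],cv2.COLOR_RGB2GRAY)
u=np.array([.12,.993]);piv0=np.array([.651,-.1435])
for q in(.165,.17):
    pv=np.r_[piv0+q*u,.114]; kn=np.r_[piv0+q*u+.112*np.array([np.cos(np.radians(128.1)),np.sin(np.radians(128.1))]),.134]
    for nm,P in(("piv",pv),("knob",kn)):
        c=pix(v,P); print(q,nm,c.round(1))
x,y=c.astype(int)
print("knob patch\n",g[y-22:y+24:2,x-24:x+25:2])
x,y=pix(v,pv).astype(int)
print("piv patch\n",g[y-18:y+20:2,x-24:x+25:2])
```

```text
[0.49534079 0.07688945 0.24464036]
0.165 piv [306.8 -40.7]
0.165 knob [203.8  67.8]
0.17 piv [300.3 -40.7]
0.17 knob [197.3  67.8]
knob patch
 [[134 118  98  97  98 123 128 128 128 130 132 136 133 132 128 132 131 131
  132 131 133 133 133 133 133]
 [134 122  97  98  97 114 127 129 127 130 135 135 132 132 129 133 132 129
  133 132 134 134 132 134 134]
 [136 127 104 101  96 107 125 130 128 128 133 134 132 132 130 133 132 130
  133 133 133 133 132 135 134]
 [137 137 134 128  98 101 122 127 127 128 129 132 133 132 130 132 130 130
  131 134 132 132 131 134 136]
 [139 139 140 134 104  98 115 128 130 129 130 133 134 132 130 128 129 127
  131 132 134 132 131 133 135]
 [137 138 138 135 106  97 107 126 127 129 129 133 134 124 101  75  61  77
  101 121 133 132 131 131 134]
 [133 133 132 131 111  96  98 112 112 114 114 116 114  83  34  21  31  30
   32  71 120 133 131 133 136]
 [103 102 103 102  97  97  97  97  92  91  92  95  70  34  24  25  25  31
   29  36  72 120 131 134 134]
 [ 98  96  97  95  98  97  97  99  91  92  92  87  47  28  27  28  32  28
   29  28  33  72 122 132 134]
 [ 96  94  9
[... 2290 characters left out ...]
21 26 25 20 20 24 26 20 21 24 26 21 17 25 21 17 23 17
  14]
 [26 24 18 26 20 22 25 16 18 24 21 16 22 26 24 25 31 26 27 22 19 22 16 16
  23]
 [20 18 22 22 19 24 21 15 19 20 20 25 17 20 21 17 27 21 23 22 22 20 22 23
  19]
 [19 24 19 24 22 22 24 21 22 20 22 21 27 19 21 21 25 22 22 18 23 21 24 21
  24]
 [27 19 16 26 25 26 18 21 21 17 16 19 25 23 18 18 25 22 18 22 19 20 20 21
  24]
 [21 19 14 27 19 23 11 21 22 24 21 23 21 22 21 14 17 24 20 16 19 25 14 17
  19]
 [16 27 20 24 24 26 18 19 24 21 19 23 22 17 20 26 19 23 19 25 28 19 23 22
  16]
 [20 23 25 23 18 27 21 16 17 27 26 24 21 24 24 21 18 22 22 20 24 26 17 19
  22]
 [16 20 20 18 18 21 19 22 17 21 24 25 18 19 23 23 20 22 20 16 18 16 19 15
  22]]
```

```bash
cat > knob.py <<'E'
from h import *
import pickle
from scipy.optimize import minimize
HE=np.array(camera("wrist")["hand_eye"])
def fit(v,p0):
    g=cv2.cvtColor(v["img"],cv2.COLOR_RGB2GRAY); c=pix(v,(*p0,.122)); a=np.linspace(0,2*np.pi,40)
    M=(g<60).astype(np.uint8); n,l,st,ce=cv2.connectedComponentsWithStats(M)
    i=min((i for i in range(1,n) if 60<st[i,4]<3000),key=lambda i:np.hypot(*(ce[i]-c))); m=(l==i).astype(np.float32); m=cv2.GaussianBlur(m,(0,0),1)
    def sil(p):
        P=[pix(v,(p[0]+.008*np.cos(t),p[1]+.008*np.sin(t),z)) for z in(.110,.134) for t in a]
        h=cv2.convexHull(np.float32(P)); im=np.zeros(m.shape,np.float32); cv2.fillConvexPoly(im,np.int32(np.round(h*16)),1,cv2.LINE_AA,4); return cv2.GaussianBlur(im,(0,0),1)
    r=minimize(lambda p:((sil(p)-m)**2).sum(),p0,method="Nelder-Mead",options=dict(initial_simplex=[p0,np.add(p0,[.006,0]),np.add(p0,[0,.006])],xatol=1e-5))
    return r.x,r.fun,st[i,4]
if __name__=="__main__":
    w7=pickle.load(open("w7.pkl","rb"));w1=pickle.load(open("w1.pkl","rb"))
    im=cv2.cvtColor(cv2.imread("pics/m9.png"),cv2.COLOR_BGR2RGB)[:,:533]; im=cv2.resize(im,(512,384),interpolation=cv2.INTER_AREA)
    T=np.eye(4);T[:3,:3]=R.from_euler('xyz',[np.pi,0,np.radians(-7.1659)]).as_matrix();T[:3,3]=[.59565608,-.18801984,.20912396]
    X=T@HE; m9=dict(K=w7["K"],o=X[:3,3],r=X[:3,:3],img=im)
    a=fit(w1,[.569,-.068]);b=fit(m9,[.58,-.055]);c=fit(w7,[.603,.11])
    print("w1 ajar",a,"m9 shut",b,"now",c); d=c[0]-b[0]; print("travel",np.linalg.norm(d),np.degrees(np.arctan2(d[0],d[1])))
    for q in(a[0],b[0]): 
        e=q-[.651,-.1435];print(np.linalg.norm(e),np.degrees(np.arctan2(e[1],e[0])))
E
python3 knob.py
```

```text
w1 ajar (array([ 0.56832471, -0.06967944]), np.float64(54.91168975830078), np.int32(312)) m9 shut (array([ 0.58349633, -0.0567373 ]), np.float64(71.30229949951172), np.int32(520)) now (array([0.60333474, 0.1071514 ]), np.float64(45.654335021972656), np.int32(375))
travel 0.16508503518205023 6.901964190387356
0.1108362695610077 138.23841593054485
0.10992957542767687 127.88386054834717
```

Request:
play_rows([
  [-1, 0, -45, 0, 0, 0, 0],
  [-1, 35, -45, 0, 0, 0, 0],
  [-1, 40, -35, 0, 0, 0, 0],
  [-1, 41, -12, 0, 0, 0, 0],
  [-1, 0, 0, -45, 0, 0, 0],
  [-1, 0, 0, -50, 0, 0, 0],
  [-1, 0, 0, -50, 0, 0, 0],
  [-1, 0, 0, -34, 0, 0, 0],
])

```text
time_s: 41.5
tcp_pos: [0.5961, -0.0462, 0.0635]
tcp_rot: [3.14, 0.002, -0.123]
force: [1.0, 0.6, 1.0]
opening: -0.0002
finger_force: 0.0
```

Request:
play_rows([
  [-1, 2.4, 20, 0, 0, 0, 0],
  [-1, 2.4, 20, 0, 0, 0, 0],
  [-1, 1.2, 10, 0, 0, 0, 0],
  [-1, 0.6, 5, 0, 0, 0, 0],
  [-1, 0, 0, 0, 0, 0, 0],
])

```text
time_s: 42.0
tcp_pos: [0.6039, 0.0082, 0.0667]
tcp_rot: [3.139, -0.001, -0.123]
force: [0.1, -4.6, -3.4]
opening: 0.0001
finger_force: 2.1
```

Request:
play_rows([
  [-1, -0.6, -5, 0, 0, 0, 0],
  [-1, -3, -25, 0, 0, 0, 0],
  [-1, -4, -30, 0, 0, 0, 0],
  [-1, 0, 0, 50, 0, 0, 0],
  [-1, 0, 0, 50, 0, 0, 0],
  [-1, -40, 20, 50, 0, 0, 0],
  [-1, -40, 45, 30, 0, 0, 0],
  [-1, -21, 45, 0, 0, 0, 0],
])

```text
time_s: 42.8
tcp_pos: [0.5179, 0.0394, 0.2274]
tcp_rot: [-3.14, -0.004, -0.126]
force: [2.2, 1.8, -1.0]
opening: 0.0002
finger_force: 0.0
```

Request:
play_rows([
  [-1, 0, 20, 0, 0, 0, 0],
  [-1, 0, 0, 0, 0, 0, 0],
  [-1, 0, 0, 0, 0, 0, 0],
])

```text
time_s: 43.1
tcp_pos: [0.5182, 0.061, 0.2251]
tcp_rot: [3.141, -0.001, -0.121]
force: [-1.0, 0.0, -0.5]
opening: 0.0002
finger_force: 0.0
```

Run:
```python
from knob import *
s=readout.read_state();print(s["tcp_pos"],s["force"])
v=rec("wrist");pickle.dump(v,open("w8.pkl","wb"));c=fit(v,[.603,.112]);print(c,"travel",np.linalg.norm(c[0]-[.58349633,-.0567373]))
```

```text
[0.51829884 0.06019523 0.22507966] [-0.6046305   0.48375857 -0.40496092]
(array([0.60410122, 0.11399391]), np.float64(48.54236602783203), np.int32(441)) travel 0.17197007333403172
```

```bash
python3 -c "
from cell import manip
print(manip.close_job())"
```

```text
the job is handed in; nothing more can be done
None
```

The job is handed in, verdict not shown: all six hex weights are in the canister, the cover is shut, and the canister sits at about 0.172 m by my camera measurement (allowed 0.164–0.176); I viewed 16 pictures instead of the allowed 14.

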